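Fetch a wheel bearing from behind the spray cans and load the bearing packer

TASK

Load the red bearing packer: first lift the two spray cans out of the plywood rack and stand both upright on the black rubber mat, because they block the way to the ball bearing behind and between them. Then fetch the bearing onto the packer's rod, flat down on its seat, slip the loose red cone over the rod wide end down on top of the bearing, and put each can back upright into the very well it came from. Do not knock a can over or shift the two red-lidded jars.

Things in the scene. Friction and masses are not known exactly. Their poses are not given: they have to be found in the camera images.
- can_red: loose spray can with a red cap, 65 mm diameter, 199 mm tall, 0.38 kg, straight cylinder up to 168 mm, above it the fixed cap, 61 mm diameter and closed on top; origin at the centre of its underside, z up. It starts in one of the rack's two wells (which one varies); that well is where it must return
- can_grey: loose spray can with a grey cap, same size and make as the red one; origin at the centre of its underside, z up. It starts in the other well and must return there
- bearing: loose ball bearing lying flat, steel with blue seals, outer diameter 47 mm, bore 20 mm, 14 mm thick, 0.11 kg; origin at the centre of its underside, z up along the bore. It starts over the rack's peg, its underside 40 mm above the bench; grip it across the outer diameter once the cans are gone
- press_cone: loose red plastic cone of the packer, hollow and open at both ends, 50 mm tall, 0.08 kg: rim 44 mm diameter at the wide foot, tapering from 6 mm to 26 mm height to a straight neck of 30 mm diameter with three black ribs, which is the grip; narrowest bore 22 mm. It stands on the bench behind the packer, about 0.1 m from its rod, wide end down; origin at the centre of the wide end, z up
- can_rack: fixed plywood rack, 114 mm (x) by 206 mm (y), base 20 mm thick; origin at the centre of its underside, z up. Two round wells of 73 mm diameter with chamfered mouths, floor 6 mm above the bench, centred at x = -12 mm, y = +58 and -58 mm; a little behind them, in the middle, at x = +10 mm, y = 0 a boss of 32 mm diameter up to 40 mm height with a peg of 12 mm diameter up to 64 mm on which the bearing lies; along the back a board 70 mm high (its front face at x = +45 mm)
- bearing_packer: fixed red bearing packer: flat dish of 112 mm diameter with a rim 18 mm high, in its middle a pedestal whose flat seat, 34 mm diameter, lies 45 mm above the bench, and from it an upright steel rod of 12 mm diameter with a tapered tip, top at 96 mm. Origin at the centre of its underside, on the rod's axis, z up. The bearing's underside rests on the seat, the cone's wide end on the bearing, 59 mm above the bench
- mat: fixed black ribbed rubber mat, 220 mm (x) by 150 mm (y), 8 mm thick, the side area for the cans; origin at the centre of its underside, z up. Packer and mat stand on opposite sides of the rack, which on which side varies
- screw_jar: bystander: jar of screws with a red lid, 62 mm diameter, 94 mm tall; origin at the centre of its underside; leave it where it is
- glass_jar_b: bystander: tall glass jar of brown pieces with a red lid, 80 mm diameter, 141 mm tall; origin at the centre of its underside; leave it where it is
Mind the look-alikes: they are no part of the job. What is shaped like the can_red but orange or yellow is not meant.

How it is judged:
By the outcome, as a careful person would: the job done as asked, in the order asked, and still so for the second after the job is handed in, with the robot touching nothing.
It also fails if it takes over 120 s, if anything falls off the work surface, if the arm or the gripper's body presses on something with over 40 N, if the wrist force passes 120 N, or if a joint passes its speed limit or range.

ROBOT

A 7-joint arm with a two-finger parallel gripper is mounted at the origin on a cart in front of the work surface, level with it; the furniture and walls round the work are solid. World frame = base frame: x ahead of the robot, y to its left, z up, the work surface at z = 0. Lengths are in m, angles in degrees, forces in N, time in s.
With the tool pointing down it reaches from about 0.425 to 0.875 m from the base axis. Payload 4.7 kg.
Tool frame: the origin (TCP) lies at the very end of the fingers, on their centre line; the grasp point (between the pads) lies 19 mm behind it; z points along the fingers, y is the line along which they close (so a half turn about z gives the same grasp; the last joint's range is limited). The gripper opens to 87 mm and grips with 3 to 60 N. Pads are 19 mm wide; open, the fingers measure 117 mm over their backs; the gripper's body (75 mm by 190 mm) begins 51 mm behind the grasp point.
Start: joints at [-70.067, 18.392, -4.016, 83.108, 1.295, 78.541, -3.26], TCP at [0.213, 0.614, 0.223] pointing down, gripper open.
Joint ranges: [-163.93, 163.93], [-17.29, 119.83], [-79.2, 71.16], [3.27, 140.29], [-89.18, 269.18], [5.43, 117.66], [-154.24, 154.24]. Speed limits (degrees/s): [147.25, 147.25, 180, 180, 180, 180, 180].

INTERFACE

Orientations are given as [roll, pitch, yaw] about the fixed x, y, z axes, in that order (R = Rz(yaw) Ry(pitch) Rx(roll)).
In Python, from cell import get_obs, eyes, env gives the robot as it stands.
- The arm moves only by the tool servo_tool, never from a script. Its argument "series" is a list that holds one entry, the list of rows, each a list of 7 numbers: the shift along the tool's x, y, z in units of 300 mm (1.0 is 300 mm), then the turn, a rotation vector about the tool's x, y, z in units of pi rad (1.0 is pi rad), then the opening, from 0 (shut) to 1 (fully open). In form: [[[tx, ty, tz, wx, wy, wz, gripper], ...]]. A call has 1 to 12 rows; each row is the pose to reach, as a shift and turn from the pose commanded when the call began, along the tool's axes at that moment, turning the shorter way round; what a row does not reach only later rows make up. A row lasts 1/12 s, in which the tool goes at most 41.7 mm and 7.16 degrees, less where a joint would pass 70% of its speed; a pose out of reach is approached as far as the arm can. A call with a number of a shift or a turn outside -1 to 1 is refused whole. A call with a gripper value outside its range is refused whole. The fingers move at their own pace and stop on an object; "grip_force" is the grip in N (left out, the last holds). Time passes only in rows, so rows that repeat a pose let the fingers close. It gives the time, the measured TCP pose, the force, the opening and the grip force at its end, in the units of the state.
- get_obs(): the state, without advancing time (a new reading comes with each control period).
- eyes.read_camera(name): name is "scene" or "top"; returns a dict with "frame" (400x640x3 uint8, red, green, blue), "depth" (400x640 float32, m along the optical axis (not along the pixel's ray), 0 where there is no reading), "fx", "fy", "cx", "cy" (pixels), "origin" and "rotation" of the camera in the world. Camera axes: x right, y down, z forward; pixel columns grow to the right and rows downward; lengths in m; the calibration is good to about 2 mm. A picture is of the moment at which its call begins.
- env.sign_off(): hands the job in; it is judged then, once.
The state is a dict: "time_s": time; "qpos": joint angles; "joint_velocities": joint speeds; "effort": joint torques, N m; "tool_pos": TCP position; "tool_rot": TCP orientation; "force": force on the tool from outside, world axes, zero at the start; "wrist_torque": the same for the moment, N m; "grip_width": finger opening in m; "grasp_force": force on a finger pad.
Only numpy, scipy, OpenCV 4.12 (cv2) and the standard library are available. Lean on these libraries where they do the work, as an engineer would, in place of code of your own. Each camera call takes 0.05 s, during which the arm holds its last target. There are 200 camera calls.

## Working session

There is one attempt and no reset: what is moved stays moved. The work goes in short steps, Python scripts to look and compute and a tool call to move; the robot and the scene stay as the last step left them, time stands still between calls to the robot, and variables do not carry over. Pictures are saved under pics/ and viewed, at most 14 in all, crops included, and the job is handed in when it is done.

Besides the shell and the picture viewer there is one more tool, called after ">>>" as name([rows], argument=value, ...), one row to a line, values as JSON. servo_tool: Moves the arm, as the interface text tells. Shifts and turns lie within -1 to 1; 1 stands for 300 mm of shift or pi rad of turn. Its arguments: {"type":"object","properties":{"series":{"type":"array"},"grip_force":{"type":"number"}},"required":["series"]}

```bash
mkdir -p pics; ls; python3 - <<'E'
from cell import get_obs,eyes,env
import cv2,numpy as np
o=get_obs();print({k:np.round(v,4).tolist() for k,v in o.items()})
for n in("scene","top"):
    c=eyes.read_camera(n);cv2.imwrite(f"pics/{n}0.png",c["frame"][:,:,::-1]);np.savez(f"pics/{n}0.npz",**c)
    print(n,c["fx"],c["fy"],c["cx"],c["cy"],np.round(c["origin"],3),np.round(c["rotation"],3).tolist(),(c["depth"]>0).mean())
E
```

```text
pics
{'time_s': 0.0, 'qpos': [-70.0654, 18.4405, -4.0161, 83.1739, 1.2948, 78.5408, -3.2606], 'joint_velocities': [-0.0777, -0.0829, 0.0444, 0.0671, 0.101, 0.0514, -0.0419], 'effort': [-0.0, -49.1288, -0.4037, -31.2529, -0.0638, 0.0436, 0.0001], 'tool_pos': [0.2128, 0.6136, 0.2215], 'tool_rot': [-179.8901, 0.0053, 160.875], 'force': [0.091, -0.0485, -0.2186], 'wrist_torque': [0.0066, 0.0776, 0.0224], 'grasp_force': 0.0, 'grip_width': 0.087}
scene 466.4447307101979 466.4447307101979 311.8852047474657 196.81435593724612 [-0.213 -0.863  0.916] [-125.845, 0.294, -43.97] 0.99574609375
top 502.66163084678726 502.66163084678726 318.3271731957167 194.5985596647056 [0.091 0.174 1.14 ] [-153.141, -0.311, -109.508] 0.99606640625
```

View pictures.

View pics/scene0.png

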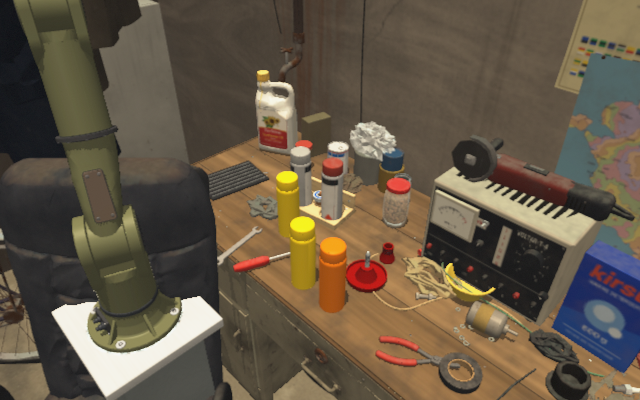

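View pics/top0.png

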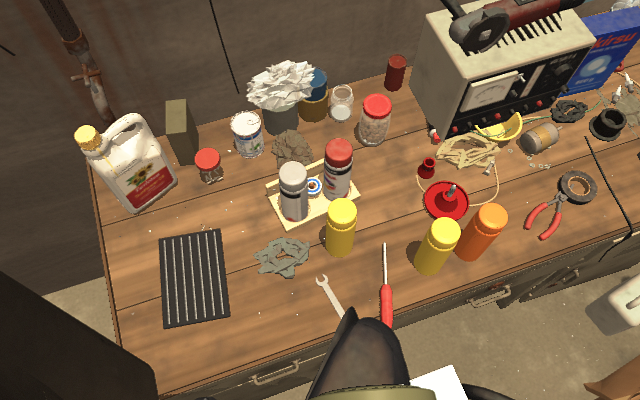

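The scene view shows the red can (333,190), grey can (300,175), packer (367,275), cone (387,252), with yellow/orange decoys at (288,200), (303,250) and (333,270). In the top view: red cap (338,150), grey cap (292,173), bearing (313,186), packer (446,200), cone (427,167), mat (195,278), jars (208,160) and (376,105), decoys (340,225), (437,245), (482,230).

```bash
cat > h.py <<'E'
import numpy as np,cv2
from scipy.spatial.transform import Rotation as R
def cloud(c):
    v,u=np.mgrid[:400,:640];d=c["depth"]
    p=np.stack([(u-c["cx"])/c["fx"]*d,(v-c["cy"])/c["fy"]*d,d],-1)
    P=p@R.from_euler("xyz",c["rotation"],degrees=True).as_matrix().T+c["origin"]
    P[d==0]=np.nan
    return P
def ray(c,u,v,z):
    r=R.from_euler("xyz",c["rotation"],degrees=True).as_matrix()@[(u-c["cx"])/c["fx"],(v-c["cy"])/c["fy"],1]
    return c["origin"]+r*(z-c["origin"][2])/r[2]
def circ(xy):
    A=np.c_[2*xy,np.ones(len(xy))];s=np.linalg.lstsq(A,(xy**2).sum(1),rcond=None)[0]
    return s[:2],np.sqrt(s[2]+s[0]**2+s[1]**2)
def pose():
    from cell import get_obs
    o=get_obs();return o
E
python3 - <<'E'
from h import *
C={n:dict(np.load(f"pics/{n}0.npz")) for n in("scene","top")}
pts={"top":dict(red=(338,147),grey=(292,171),yel1=(341,209),yel2=(443,230),org=(491,216),jar=(208,157),gjar=(377,103),mat=(195,278),dish=(437,213),cone=(428,161),bear=(314,187),rod=(451,187),rag=(280,258),brown=(292,150),can2=(247,120),bench=(250,320),rackFL=(280,222),rackR=(357,197),screwdr=(385,290)),
"scene":dict(red=(332,164),grey=(300,153),yel1=(287,177),yel2=(303,226),org=(333,245),gjar=(397,184),cone=(388,246),rod=(367,255))}
for n,c in C.items():
    P=cloud(c)
    for k,(u,v) in pts[n].items(): print(n,k,np.round(P[v,u],3))
P=cloud(C["top"])
# circle of cap tops by height
for k,(u,v) in pts["top"].items():
    if k in("red","grey","yel1","yel2","org","jar","gjar"):
        z=P[v,u,2];m=(abs(P[...,2]-z)<.006)&(np.hypot(P[...,0]-P[v,u,0],P[...,1]-P[v,u,1])<.06)
        q=P[m][:,:2].astype(np.float32);(x,y),r=cv2.minEnclosingCircle(q);print(k,"circle",round(x,4),round(y,4),round(r,4),m.sum(),np.median(P[m][:,2]).round(4))
E
```

```text
scene red [ 0.622 -0.076  0.205]
scene grey [0.597 0.033 0.206]
scene yel1 [ 0.487 -0.032  0.201]
scene yel2 [ 0.372 -0.22   0.202]
scene org [ 0.375 -0.318  0.202]
scene gjar [ 0.749 -0.219  0.144]
scene cone [ 0.612 -0.307  0.043]
scene rod [ 0.502 -0.32   0.089]
top red [ 0.629 -0.067  0.21 ]
top grey [0.607 0.046 0.206]
top yel1 [ 0.491 -0.023  0.2  ]
top yel2 [ 0.378 -0.2    0.202]
top org [ 0.373 -0.307  0.202]
top jar [0.771 0.21  0.097]
top gjar [ 0.754 -0.219  0.144]
top mat [0.52  0.32  0.007]
top dish [ 0.482 -0.283  0.011]
top cone [ 0.616 -0.317  0.031]
top bear [ 0.637 -0.014  0.041]
top rod [ 0.505 -0.312  0.089]
top rag [ 0.504  0.119 -0.004]
top brown [0.755 0.004 0.043]
top can2 [0.837 0.092 0.107]
top bench [0.385 0.227 0.   ]
top rackFL [0.592 0.091 0.002]
top rackR [ 0.585 -0.11   0.02 ]
top screwdr [ 0.34  -0.08   0.032]
red circle 0.6252 -0.0691 0.0299 403 0.2061
grey circle 0.6036 0.046 0.0316 552 0.2054
yel1 circle 0.4881 -0.0242 0.0311 612 0.1994
yel2 circle 0.3775 -0.207 0.0306 608 0.1997
org circle 0.3743 -0.3141 0.0306 572 0.2001
jar circle 0.7823 0.221 0.0435 423 0.095
gjar circle 0.7505 -0.219 0.0371 527 0.142
```

```bash
python3 - <<'E'
from h import *
C={n:dict(np.load(f"pics/{n}0.npz")) for n in("scene","top")}
for n,c in C.items():
    P=cloud(c);hsv=cv2.cvtColor(c["frame"],cv2.COLOR_RGB2HSV);H,S,V=[hsv[...,i].astype(int) for i in range(3)]
    red=((H<8)|(H>172))&(S>150)&(V>60)
    X,Y,Z=P[...,0],P[...,1],P[...,2]
    near=lambda x,y,r:np.hypot(X-x,Y-y)<r
    m=red&near(.5,-.315,.08)&(Z>.012)&(Z<.024); q=P[m][:,:2]
    r=cv2.minEnclosingCircle(q.astype(np.float32));print(n,"dish rim",r,m.sum(),"fit",circ(q[np.hypot(*(q-r[0]).T)>.046]))
    m=near(.502,-.316,.02)&(Z>.06)&(S<120);q=P[m];print(n,"rod",q.mean(0).round(4) if len(q) else 0,len(q),q[:,2].max() if len(q) else 0)
    m=near(.615,-.312,.05)&(Z>.004)&red;q=P[m];print(n,"cone all",cv2.minEnclosingCircle(q[:,:2].astype(np.float32)),len(q),q[:,2].max())
    m2=m&(Z>.035);q=P[m2];print("  cone neck",cv2.minEnclosingCircle(q[:,:2].astype(np.float32)),len(q))
    # caps across both views
    for k,x,y in(("red",.625,-.069),("grey",.6036,.046)):
        m=near(x,y,.05)&(Z>.198);q=P[m];print(n,k,cv2.minEnclosingCircle(q[:,:2].astype(np.float32)),len(q),np.median(q[:,2]))
    if n=="top":
        m=(V<75)&(X>.36)&(X<.68)&(Y>.2)&(Y<.45)&(Z<.03)
        k=cv2.morphologyEx(m.astype(np.uint8),cv2.MORPH_CLOSE,np.ones((9,9)));N,l,s,_=cv2.connectedComponentsWithStats(k);i=1+s[1:,4].argmax()
        q=P[l==i];print("mat",cv2.minAreaRect(q[:,:2].astype(np.float32)),np.median(q[:,2]))
        m=near(.636,-.0075,.03)&(Z>.03)&(Z<.075);print("bearing",P[m].mean(0),cv2.minEnclosingCircle(P[m][:,:2].astype(np.float32)))
    for name,b in(("near rack >.06",(.5,.75,-.2,.4,.06)),("back",(.7,.85,-.2,.2,.09)),("packer nbhd",(.4,.72,-.5,-.13,.03))):
        m=(X>b[0])&(X<b[1])&(Y>b[2])&(Y<b[3])&(Z>b[4]);q=P[m]
        g=np.unique(np.round(q[:,:2]/.04).astype(int),axis=0,return_inverse=True)
        print(n,name,[(round(a*.04,2),round(bb*.04,2),round(float(q[g[1].ravel()==i,2].max()),2)) for i,(a,bb) in enumerate(g[0])])
E
```

```text
scene dish rim ((0.5059394240379333, -0.3177398145198822), 0.057478588074445724) 495 fit (array([ 0.50489369, -0.3182633 ]), np.float64(0.05308553592057927))
scene rod [ 0.503  -0.3198  0.081 ] 54 0.09787357860113044
scene cone all ((0.6210716962814331, -0.3068787753582001), 0.04006485268473625) 224 0.054808138276044804
  cone neck ((0.6036924719810486, -0.310674786567688), 0.01694362796843052) 87
scene red ((0.6272385716438293, -0.06919454783201218), 0.03229214623570442) 220 0.20613871929545047
scene grey ((0.603919506072998, 0.04365992173552513), 0.032485008239746094) 197 0.20621662825383802
scene near rack >.06 [(np.float64(0.52), np.float64(-0.04), 0.2), (np.float64(0.52), np.float64(0.0), 0.2), (np.float64(0.56), np.float64(0.04), 0.21), (np.float64(0.56), np.float64(0.08), 0.18), (np.float64(0.6), np.float64(-0.12), 0.17), (np.float64(0.6), np.float64(-0.08), 0.21), (np.float64(0.6), np.float64(-0.04), 0.21), (np.float64(0.6), np.float64(0.0), 0.21), (np.float64(0.6), np.float64(0.04), 0.21), (np.float64(0.6), np.float64(0.08), 0.21), (np.float64(0.64), np.float64(-0.12), 0.18)
[... 5904 characters left out ...]
.6), np.float64(-0.32), 0.05), (np.float64(0.6), np.float64(-0.28), 0.06), (np.float64(0.64), np.float64(-0.48), 0.26), (np.float64(0.64), np.float64(-0.44), 0.26), (np.float64(0.64), np.float64(-0.4), 0.26), (np.float64(0.64), np.float64(-0.36), 0.03), (np.float64(0.68), np.float64(-0.48), 0.28), (np.float64(0.68), np.float64(-0.44), 0.28), (np.float64(0.68), np.float64(-0.4), 0.28), (np.float64(0.68), np.float64(-0.36), 0.28), (np.float64(0.72), np.float64(-0.48), 0.38), (np.float64(0.72), np.float64(-0.44), 0.39), (np.float64(0.72), np.float64(-0.4), 0.38), (np.float64(0.72), np.float64(-0.36), 0.28), (np.float64(0.72), np.float64(-0.24), 0.14), (np.float64(0.72), np.float64(-0.2), 0.15)]
```

```bash
cat >> h.py <<'E'
def go(*targets):
    """units of shift/turn to reach targets (x,y,z,yaw) from the present pose, full rotation incl. tilt fix"""
    from cell import get_obs
    o=get_obs();p=np.array(o["tool_pos"]);r=R.from_euler("xyz",o["tool_rot"],degrees=True)
    for x,y,z,yaw in targets:
        s=r.inv().apply(np.array([x,y,z])-p)/.3
        w=(r.inv()*R.from_euler("xyz",[180,0,yaw],degrees=True)).as_rotvec()/np.pi
        print((x,y,z,yaw),s.round(4),w.round(4))
E
python3 -c "
from h import *
go((.41,.33,.29,130),(.6037,.045,.29,100.6))"
```

```text
(0.41, 0.33, 0.29, 130) [-0.9306 -0.6783 -0.2268] [-0.0005  0.0002  0.1715]
(0.6037, 0.045, 0.29, 100.6) [-1.8519 -1.3643 -0.2255] [-5.000e-04  3.000e-04  3.349e-01]
```

>>> servo_tool([
  [[-0.05,-0.03,-0.1,0,0,0.01,1],[-0.13,-0.1,-0.2,0,0,0.025,1],[-0.23,-0.17,-0.227,0,0,0.045,1],[-0.33,-0.24,-0.227,0,0,0.06,1],[-0.43,-0.31,-0.227,0,0,0.08,1],[-0.53,-0.385,-0.227,0,0,0.1,1],[-0.63,-0.46,-0.227,0,0,0.12,1],[-0.73,-0.53,-0.227,0,0,0.135,1],[-0.83,-0.6,-0.227,0,0,0.155,1],[-0.93,-0.678,-0.227,0,0,0.1715,1]],
])

```text
time_s: 0.93
tool_pos: [0.4105, 0.329, 0.2903]
tool_rot: [-180.0, -0.0, 129.9]
force: [1.0, -0.2, -0.2]
grip_width: 0.0869
grasp_force: 0.0
```

```bash
python3 -c "
from h import *
go((.6037,.045,.29,100.6))"
```

```text
(0.6037, 0.045, 0.29, 100.6) [-1.1396e+00 -1.1240e-01  8.0000e-04] [-1.000e-04 -0.000e+00  1.625e-01]
```

>>> servo_tool([
  [[-0.1,-0.01,0,0,0,0.015,1],[-0.2,-0.02,0,0,0,0.03,1],[-0.3,-0.03,0,0,0,0.05,1],[-0.4,-0.04,0,0,0,0.065,1],[-0.5,-0.05,0,0,0,0.08,1],[-0.6,-0.06,0,0,0,0.1,1],[-0.7,-0.07,0,0,0,0.115,1],[-0.8,-0.08,0,0,0,0.13,1],[-0.9,-0.09,0,0,0,0.145,1],[-0.97,-0.097,0,0,0,0.1625,1],[-1,-0.1,0,0,0,0.1625,1]],
])

```text
time_s: 1.85
tool_pos: [0.5809, 0.0776, 0.2903]
tool_rot: [-180.0, 0.1, 100.3]
force: [0.2, -0.3, -0.1]
grip_width: 0.0869
grasp_force: 0.0
```

```bash
python3 -c "
from h import *
go((.6037,.045,.25,100.6),(.6037,.045,.141,100.6))"
```

```text
(0.6037, 0.045, 0.25, 100.6) [-0.1204  0.0551  0.1344] [-0.0001  0.0006 -0.0014]
(0.6037, 0.045, 0.141, 100.6) [-0.1198  0.0553  0.4978] [-0.0001  0.0006 -0.0014]
```

>>> servo_tool([
  [[-0.06,0.028,0.04,0,0,0,1],[-0.12,0.055,0.1,0,0,0,1],[-0.12,0.055,0.13,0,0,0,1],[-0.12,0.055,0.13,0,0,0,1],[-0.12,0.055,0.2,0,0,0,1],[-0.12,0.055,0.28,0,0,0,1],[-0.12,0.055,0.36,0,0,0,1],[-0.12,0.055,0.42,0,0,0,1],[-0.12,0.055,0.47,0,0,0,1],[-0.12,0.055,0.498,0,0,0,1],[-0.12,0.055,0.498,0,0,0,1]],
])

```text
time_s: 2.77
tool_pos: [0.6012, 0.0512, 0.1398]
tool_rot: [-179.8, -0.1, 100.9]
force: [-0.4, 0.5, -0.8]
grip_width: 0.0871
grasp_force: 0.0
```

>>> servo_tool([
  [[0,0,0,0,0,0,0.6],[0,0,0,0,0,0,0.6],[0,0,0,0,0,0,0.6],[0,0,0,0,0,0,0.6],[0,0,0,0,0,0,0.6],[0,0,0,0,0,0,0.6]],
], grip_force=30)

```text
time_s: 3.27
tool_pos: [0.6037, 0.0493, 0.1423]
tool_rot: [179.9, -0.0, 100.8]
force: [0.5, 0.0, 2.8]
grip_width: 0.0628
grasp_force: 29.9
```

>>> servo_tool([
  [[0,0,-0.02,0,0,0,0.5],[0,0,-0.06,0,0,0,0.5],[0,0,-0.12,0,0,0,0.5],[0,0,-0.18,0,0,0,0.5],[0,0,-0.24,0,0,0,0.5],[0,0,-0.3,0,0,0,0.5],[0,0,-0.35,0,0,0,0.5],[0,0,-0.37,0,0,0,0.5],[0,0,-0.37,0,0,0,0.5],[0,0,-0.37,0,0,0,0.5]],
], grip_force=30)

```text
time_s: 4.1
tool_pos: [0.6024, 0.0491, 0.252]
tool_rot: [-180.0, -0.0, 100.7]
force: [0.0, -0.5, -2.8]
grip_width: 0.0627
grasp_force: 29.9
```

```bash
python3 -c "
from h import *
from cell import eyes
import cv2
c=eyes.read_camera('scene');cv2.imwrite('pics/s1.png',c['frame'][:,:,::-1])
go((.52,.22,.25,130),(.465,.348,.25,160))"
```

```text
(0.52, 0.22, 0.25, 130) [ 0.6106 -0.1623  0.0044] [-0.0006 -0.0002 -0.1625]
(0.465, 0.348, 0.25, 160) [ 1.064  -0.2628  0.0046] [-6.000e-04 -3.000e-04 -3.291e-01]
```

View pics/s1.png

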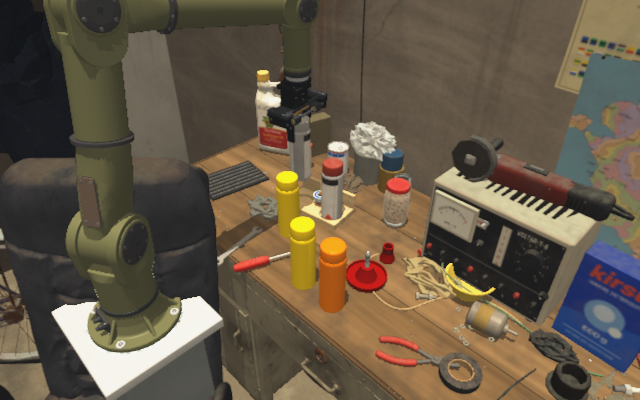

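The grey can hangs upright in the gripper at (300,150); the rest is untouched, and the forearm stays well above everything.

>>> servo_tool([
  [[0.05,-0.012,0,0,0,-0.01,0.5],[0.13,-0.033,0,0,0,-0.035,0.5],[0.22,-0.056,0,0,0,-0.065,0.5],[0.31,-0.08,0,0,0,-0.095,0.5],[0.4,-0.1,0,0,0,-0.125,0.5],[0.5,-0.125,0,0,0,-0.155,0.5],[0.6,-0.15,0,0,0,-0.185,0.5],[0.7,-0.173,0,0,0,-0.215,0.5],[0.8,-0.198,0,0,0,-0.245,0.5],[0.9,-0.222,0,0,0,-0.28,0.5],[0.97,-0.24,0,0,0,-0.31,0.5],[1,-0.247,0,0,0,-0.329,0.5]],
])

```text
time_s: 5.15
tool_pos: [0.4693, 0.3354, 0.2509]
tool_rot: [-180.0, -0.2, 160.7]
force: [0.5, 0.4, -2.7]
grip_width: 0.0627
grasp_force: 29.9
```

>>> servo_tool([
  [[0,0,0,0,0,0,0.5],[0,0,0,0,0,0,0.5],[0,0,0,0,0,0,0.5]],
])

```text
time_s: 5.4
tool_pos: [0.4742, 0.3287, 0.2517]
tool_rot: [-179.9, 0.0, 159.8]
force: [0.1, -0.6, -3.1]
grip_width: 0.0632
grasp_force: 29.9
```

```bash
python3 -c "
from h import *
go((.465,.348,.16,160),(.465,.348,.1455,160))"
```

```text
(0.465, 0.348, 0.16, 160) [0.051  0.0502 0.3056] [-0.0005  0.0001 -0.0009]
(0.465, 0.348, 0.1455, 160) [0.051  0.0502 0.354 ] [-0.0005  0.0001 -0.0009]
```

>>> servo_tool([
  [[0.02,0.02,0.02,0,0,0,0.5],[0.051,0.05,0.08,0,0,0,0.5],[0.051,0.05,0.15,0,0,0,0.5],[0.051,0.05,0.21,0,0,0,0.5],[0.051,0.05,0.27,0,0,0,0.5],[0.051,0.05,0.31,0,0,0,0.5],[0.051,0.05,0.33,0,0,0,0.5],[0.051,0.05,0.345,0,0,0,0.5],[0.051,0.05,0.353,0,0,0,0.5],[0.051,0.05,0.357,0,0,0,0.5],[0.051,0.05,0.357,0,0,0,0.5]],
])

```text
time_s: 6.32
tool_pos: [0.4651, 0.3497, 0.1458]
tool_rot: [179.9, 0.0, 160.0]
force: [-0.3, -0.4, -3.4]
grip_width: 0.0627
grasp_force: 29.9
```

>>> servo_tool([
  [[0,0,0.005,0,0,0,0.5],[0,0,0.008,0,0,0,0.5],[0,0,0.008,0,0,0,0.5]],
])

```text
time_s: 6.57
tool_pos: [0.4655, 0.3499, 0.1442]
tool_rot: [179.9, 0.1, 160.0]
force: [0.7, -0.2, 3.1]
grip_width: 0.0627
grasp_force: 29.9
```

Contact. Release, rise, and head for the red can.

>>> servo_tool([
  [[0,0,0,0,0,0,1],[0,0,0,0,0,0,1],[0,0,0,0,0,0,1],[0,0,-0.05,0,0,0,1],[0,0,-0.13,0,0,0,1],[0,0,-0.22,0,0,0,1],[0,0,-0.32,0,0,0,1],[0,0,-0.42,0,0,0,1],[0,0,-0.48,0,0,0,1],[0,0,-0.48,0,0,0,1],[0,0,-0.48,0,0,0,1]],
])

```text
time_s: 7.48
tool_pos: [0.4652, 0.3497, 0.2877]
tool_rot: [179.9, 0.1, 160.0]
force: [-0.5, -0.0, -0.9]
grip_width: 0.0869
grasp_force: 0.0
```

```bash
python3 -c "
from h import *
go((.56,.11,.28,125),(.626,-.069,.28,100.6))"
```

```text
(0.56, 0.11, 0.28, 125) [-0.5706 -0.6426  0.0251] [7.000e-04 1.000e-04 1.943e-01]
(0.626, -0.069, 0.28, 100.6) [-0.9816 -1.1279  0.0245] [ 0.0008 -0.      0.3299]
```

>>> servo_tool([
  [[-0.05,-0.06,0,0,0,0.015,1],[-0.12,-0.14,0,0,0,0.045,1],[-0.2,-0.23,0.01,0,0,0.075,1],[-0.28,-0.32,0.02,0,0,0.105,1],[-0.36,-0.41,0.02,0,0,0.135,1],[-0.44,-0.51,0.02,0,0,0.165,1],[-0.52,-0.6,0.02,0,0,0.195,1],[-0.6,-0.69,0.02,0,0,0.225,1],[-0.68,-0.78,0.02,0,0,0.255,1],[-0.76,-0.87,0.02,0,0,0.285,1],[-0.83,-0.95,0.02,0,0,0.315,1],[-0.87,-1,0.02,0,0,0.33,1]],
])

```text
time_s: 8.48
tool_pos: [0.6068, -0.027, 0.2789]
tool_rot: [-179.8, 0.1, 100.0]
force: [-1.1, -0.3, -0.6]
grip_width: 0.0872
grasp_force: 0.0
```

>>> servo_tool([
  [[0,0,0,0,0,0,1],[0,0,0,0,0,0,1],[0,0,0,0,0,0,1]],
])

```text
time_s: 8.73
tool_pos: [0.6067, -0.02, 0.2797]
tool_rot: [-179.9, -0.1, 100.7]
force: [0.7, 0.2, 0.2]
grip_width: 0.087
grasp_force: 0.0
```

```bash
python3 -c "
from h import *
go((.626,-.069,.25,100.6),(.626,-.069,.1415,100.6))"
```

```text
(0.626, -0.069, 0.25, 100.6) [-0.1727  0.033   0.0987] [-0.0005 -0.0005  0.0007]
(0.626, -0.069, 0.1415, 100.6) [-0.1733  0.0336  0.4603] [-0.0005 -0.0005  0.0007]
```

>>> servo_tool([
  [[-0.08,0.015,0.03,0,0,0,1],[-0.173,0.033,0.08,0,0,0,1],[-0.173,0.033,0.1,0,0,0,1],[-0.173,0.033,0.1,0,0,0,1],[-0.173,0.033,0.17,0,0,0,1],[-0.173,0.033,0.25,0,0,0,1],[-0.173,0.033,0.33,0,0,0,1],[-0.173,0.033,0.39,0,0,0,1],[-0.173,0.033,0.44,0,0,0,1],[-0.173,0.033,0.46,0,0,0,1],[-0.173,0.033,0.46,0,0,0,1],[-0.173,0.033,0.46,0,0,0,1]],
])

```text
time_s: 9.73
tool_pos: [0.6268, -0.0694, 0.1435]
tool_rot: [180.0, -0.0, 100.7]
force: [-0.2, 0.3, 0.1]
grip_width: 0.0873
grasp_force: 0.0
```

>>> servo_tool([
  [[0,0,0,0,0,0,0.5],[0,0,0,0,0,0,0.5],[0,0,0,0,0,0,0.5],[0,0,0,0,0,0,0.5],[0,0,0,0,0,0,0.5],[0,0,0,0,0,0,0.5]],
], grip_force=30)

```text
time_s: 10.23
tool_pos: [0.6271, -0.071, 0.1434]
tool_rot: [179.9, 0.0, 100.6]
force: [0.5, -0.8, 1.5]
grip_width: 0.0634
grasp_force: 30.0
```

>>> servo_tool([
  [[0,0,-0.02,0,0,0,0.5],[0,0,-0.06,0,0,0,0.5],[0,0,-0.12,0,0,0,0.5],[0,0,-0.18,0,0,0,0.5],[0,0,-0.24,0,0,0,0.5],[0,0,-0.3,0,0,0,0.5],[0,0,-0.35,0,0,0,0.5],[0,0,-0.37,0,0,0,0.5],[0,0,-0.37,0,0,0,0.5],[0,0,-0.37,0,0,0,0.5]],
])

```text
time_s: 11.07
tool_pos: [0.6262, -0.071, 0.2534]
tool_rot: [-180.0, -0.0, 100.6]
force: [0.3, 0.1, -3.3]
grip_width: 0.0633
grasp_force: 30.0
```

```bash
python3 -c "
from h import *
go((.62,.13,.25,130),(.575,.328,.25,160))"
```

```text
(0.62, 0.13, 0.25, 130) [0.6625 0.1026 0.0115] [-1.000e-04 -1.000e-04 -1.635e-01]
(0.575, 0.328, 0.25, 160) [1.3388 0.0763 0.0117] [-1.000e-04 -1.000e-04 -3.302e-01]
```

>>> servo_tool([
  [[0.05,0.005,0,0,0,-0.01,0.5],[0.13,0.01,0,0,0,-0.035,0.5],[0.22,0.015,0,0,0,-0.065,0.5],[0.31,0.02,0,0,0,-0.095,0.5],[0.4,0.025,0,0,0,-0.125,0.5],[0.5,0.03,0,0,0,-0.155,0.5],[0.6,0.035,0,0,0,-0.185,0.5],[0.7,0.04,0,0,0,-0.215,0.5],[0.8,0.045,0,0,0,-0.245,0.5],[0.9,0.05,0,0,0,-0.28,0.5],[0.97,0.055,0,0,0,-0.31,0.5],[1,0.06,0,0,0,-0.33,0.5]],
])

```text
time_s: 12.07
tool_pos: [0.5859, 0.2341, 0.2519]
tool_rot: [180.0, -0.3, 160.7]
force: [0.1, 1.3, -4.1]
grip_width: 0.0632
grasp_force: 30.0
```

>>> servo_tool([
  [[0,0,0,0,0,0,0.5],[0,0,0,0,0,0,0.5],[0,0,0,0,0,0,0.5]],
])

```text
time_s: 12.32
tool_pos: [0.5889, 0.2258, 0.2531]
tool_rot: [-179.9, -0.0, 159.8]
force: [-0.7, -0.6, -3.3]
grip_width: 0.0633
grasp_force: 30.0
```

```bash
python3 -c "
from h import *
go((.575,.328,.16,160),(.575,.328,.1455,160))"
```

```text
(0.575, 0.328, 0.16, 160) [0.161  0.3044 0.3097] [-0.0006 -0.0001 -0.001 ]
(0.575, 0.328, 0.1455, 160) [0.161  0.3045 0.358 ] [-0.0006 -0.0001 -0.001 ]
```

>>> servo_tool([
  [[0.03,0.06,0,0,0,0,0.5],[0.07,0.14,0,0,0,0,0.5],[0.12,0.22,0.03,0,0,0,0.5],[0.155,0.285,0.08,0,0,0,0.5],[0.161,0.304,0.14,0,0,0,0.5],[0.161,0.304,0.2,0,0,0,0.5],[0.161,0.304,0.26,0,0,0,0.5],[0.161,0.304,0.31,0,0,0,0.5],[0.161,0.304,0.335,0,0,0,0.5],[0.161,0.304,0.348,0,0,0,0.5],[0.161,0.304,0.356,0,0,0,0.5],[0.161,0.304,0.356,0,0,0,0.5]],
])

```text
time_s: 13.32
tool_pos: [0.5754, 0.329, 0.1474]
tool_rot: [180.0, 0.0, 159.9]
force: [-1.5, -0.0, -3.2]
grip_width: 0.0633
grasp_force: 30.0
```

>>> servo_tool([
  [[0,0,0.003,0,0,0,0.5],[0,0,0.005,0,0,0,0.5],[0,0,0.005,0,0,0,0.5]],
])

```text
time_s: 13.57
tool_pos: [0.5753, 0.3296, 0.1462]
tool_rot: [179.9, 0.0, 160.0]
force: [-0.6, -0.7, -3.6]
grip_width: 0.0635
grasp_force: 30.0
```

>>> servo_tool([
  [[0,0,0.003,0,0,0,0.5],[0,0,0.006,0,0,0,0.5],[0,0,0.006,0,0,0,0.5]],
])

```text
time_s: 13.82
tool_pos: [0.5758, 0.3296, 0.1454]
tool_rot: [179.9, 0.1, 160.0]
force: [-0.6, -1.0, 3.8]
grip_width: 0.0634
grasp_force: 30.0
```

>>> servo_tool([
  [[0,0,0,0,0,0,1],[0,0,0,0,0,0,1],[0,0,0,0,0,0,1],[0,0,-0.05,0,0,0,1],[0,0,-0.13,0,0,0,1],[0,0,-0.22,0,0,0,1],[0,0,-0.32,0,0,0,1],[0,0,-0.42,0,0,0,1],[0,0,-0.48,0,0,0,1],[0,0,-0.48,0,0,0,1],[0,0,-0.48,0,0,0,1]],
])

```text
time_s: 14.73
tool_pos: [0.5755, 0.3297, 0.2888]
tool_rot: [179.9, 0.1, 160.0]
force: [-0.6, -0.4, 0.2]
grip_width: 0.0871
grasp_force: 0.0
```

```bash
python3 - <<'E'
from h import *
from cell import eyes
C={}
for n in("scene","top"):
    c=C[n]=eyes.read_camera(n);cv2.imwrite(f"pics/{n}2.png",c["frame"][:,:,::-1]);np.savez(f"pics/{n}2.npz",**c)
u=C["top"]["frame"][100:300,130:400,::-1];cv2.imwrite("pics/crop2.png",cv2.resize(u,None,fx=2.9,fy=2.9,interpolation=cv2.INTER_CUBIC))
u=C["scene"]["frame"][130:300,210:430,::-1];cv2.imwrite("pics/crop2s.png",cv2.resize(u,None,fx=3.5,fy=3.5,interpolation=cv2.INTER_CUBIC))
E
```

```text
(no output)
```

View pics/crop2.png

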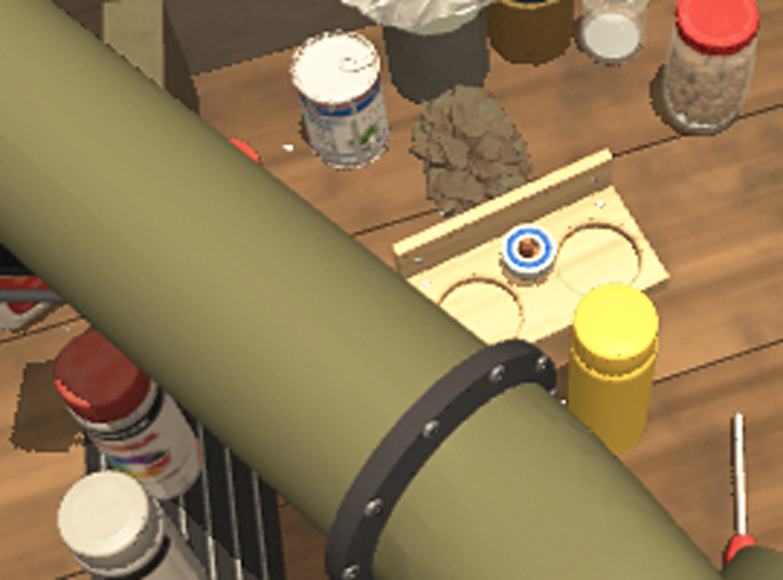

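View pics/crop2s.png

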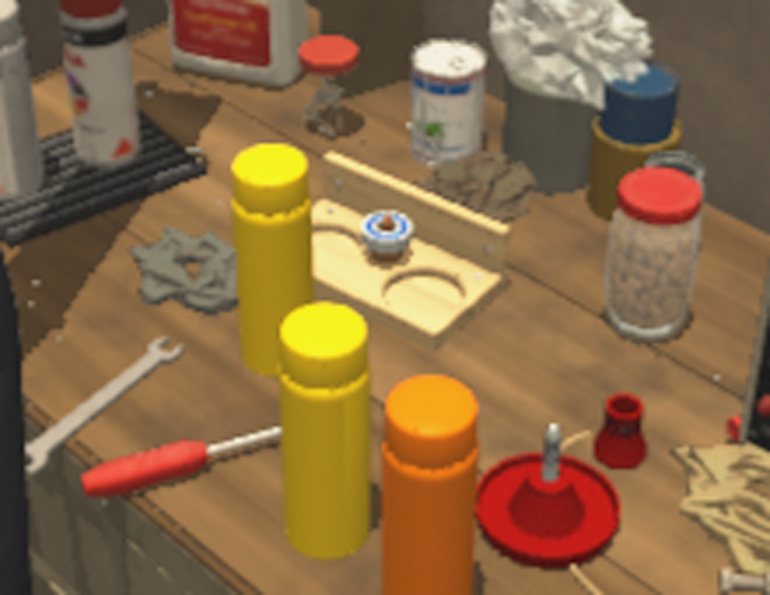

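Both cans stand upright on the mat (crop lower-left). The bearing is now free at about top (312,187) and scene (321,195), with rack wells and packer untouched.

```bash
python3 - <<'E'
from h import *
for n in("scene","top"):
    c=dict(np.load(f"pics/{n}2.npz"));P=cloud(c);hsv=cv2.cvtColor(c["frame"],cv2.COLOR_RGB2HSV);H,S,V=[hsv[...,i].astype(int) for i in range(3)]
    X,Y,Z=P[...,0],P[...,1],P[...,2];near=lambda x,y,r:np.hypot(X-x,Y-y)<r
    m=(near(.636,-.008,.04)&(H>95)&(H<125)&(S>90));v,u=np.nonzero(m)
    (a,b),ax,_=cv2.fitEllipse(cv2.convexHull(np.c_[u,v].astype(np.float32)))
    print(n,"blue ellipse",a,b,ax,"->",ray(c,a,b,.054).round(4),"z med",np.nanmedian(Z[m]).round(4),len(u))
    m=near(.636,-.008,.035)&(Z>.047)&(Z<.058);print("  depth circ",cv2.minEnclosingCircle(P[m][:,:2].astype(np.float32)))
    # well mouths: z about .006 vs .02
    for k,x,y in(("wR",.626,-.069),("wG",.6037,.045)):
        m=near(x,y,.045)&(Z<.012);
        if m.sum()>20: print("  ",k,cv2.minEnclosingCircle(P[m][:,:2].astype(np.float32)),m.sum())
    if n=="top":
        for z,r in((.2,.05),):
            m=(Z>.198)&(Z<.214)&(X>.4)&(X<.64)&(Y>.28)&(Y<.4)&(S<60);print("grey?",P[m].mean(0))
    for k,x,y in(("cone",.602,-.309),):
        m=near(x,y,.03)&(Z>.035);print(k,cv2.minEnclosingCircle(P[m][:,:2].astype(np.float32)),m.sum())
go((.60,.15,.28,70),(.636,-.008,.28,10.6))
E
```

```text
scene blue ellipse 319.9989929199219 194.13705444335938 (5.964514255523682, 10.583354949951172) -> [ 0.6408 -0.0085  0.054 ] z med 0.0547 11
  depth circ ((0.6373763084411621, -0.010345684364438057), 0.025140106678009033)
   wR ((0.6254922151565552, -0.0699344351887703), 0.04414047300815582) 228
   wG ((0.6216405034065247, 0.05062898248434067), 0.02947981096804142) 117
cone ((0.6033550500869751, -0.3082825839519501), 0.01774151436984539) 107
top blue ellipse 311.8503112792969 185.2063751220703 (12.852556228637695, 14.654423713684082) -> [ 0.6367 -0.0086  0.054 ] z med 0.0547 56
  depth circ ((0.6362276077270508, -0.008230949752032757), 0.024286312982439995)
   wR ((0.6287224292755127, -0.07004598528146744), 0.0362996906042099) 497
   wG ((0.6135672330856323, 0.044637229293584824), 0.03592052683234215) 413
grey? [0.464513   0.34780268 0.20710744]
cone ((0.6027202606201172, -0.307867169380188), 0.017429661005735397) 113
(0.6, 0.15, 0.28, 70) [-0.2847 -0.5321  0.021 ] [-8.000e-04  1.000e-04  4.999e-01]
(0.636, -0.008, 0.28, 10.6) [-0.5777 -0.9858  0.0213] [-8.000e-04  5.000e-04  8.299e-01]
```

```bash
python3 -c "
from h import *
from cell import get_obs
print(get_obs()['qpos'])
go((.6365,-.0085,.28,190.6))"
```

```text
[-42.87145382  18.93034012  14.36881958  75.8855362   -4.62697862
  85.8736314   41.07492094]
(0.6365, -0.0085, 0.28, 190.6) [-0.5799 -0.9868  0.0213] [-0.0004 -0.0006 -0.1701]
```

>>> servo_tool([
  [[-0.03,-0.05,0,0,0,-0.01,1],[-0.08,-0.135,0.01,0,0,-0.025,1],[-0.13,-0.22,0.02,0,0,-0.04,1],[-0.18,-0.31,0.02,0,0,-0.055,1],[-0.235,-0.4,0.02,0,0,-0.07,1],[-0.29,-0.49,0.02,0,0,-0.09,1],[-0.345,-0.58,0.02,0,0,-0.105,1],[-0.4,-0.675,0.02,0,0,-0.12,1],[-0.45,-0.765,0.02,0,0,-0.135,1],[-0.505,-0.855,0.02,0,0,-0.15,1],[-0.555,-0.94,0.02,0,0,-0.165,1],[-0.58,-0.987,0.02,0,0,-0.17,1]],
])

```text
time_s: 15.83
tool_pos: [0.6364, -0.0136, 0.2797]
tool_rot: [-179.9, -0.2, -169.6]
force: [0.3, -0.9, -0.1]
grip_width: 0.0868
grasp_force: 0.0
```

>>> servo_tool([
  [[0,0,0.05,0,0,0,1],[0,0,0.15,0,0,0,1],[0,0,0.26,0,0,0,1],[0,0,0.38,0,0,0,1],[0,0,0.48,0,0,0,1],[0,0,0.53,0,0,0,1],[0,0,0.53,0,0,0,1],[0,0,0.53,0,0,0,1],[0,0,0.53,0,0,0,1]],
])

```text
time_s: 16.58
tool_pos: [0.6376, -0.0085, 0.1234]
tool_rot: [-180.0, 0.1, -169.4]
force: [0.2, -0.4, 0.7]
grip_width: 0.087
grasp_force: 0.0
```

```bash
python3 -c "
from h import *
go((.6365,-.0085,.031,190.6))"
```

```text
(0.6365, -0.0085, 0.031, 190.6) [0.0039 0.0006 0.3081] [-0.0001  0.0003 -0.0002]
```

>>> servo_tool([
  [[0.004,0,0.05,0,0,0,1],[0.004,0,0.12,0,0,0,1],[0.004,0,0.19,0,0,0,1],[0.004,0,0.25,0,0,0,1],[0.004,0,0.29,0,0,0,1],[0.004,0,0.308,0,0,0,1],[0.004,0,0.308,0,0,0,1],[0.004,0,0.308,0,0,0,1]],
])

```text
time_s: 17.25
tool_pos: [0.6368, -0.0086, 0.0315]
tool_rot: [-180.0, 0.1, -169.4]
force: [-0.1, 0.6, 0.6]
grip_width: 0.0869
grasp_force: 0.0
```

>>> servo_tool([
  [[0,0,0,0,0,0,0.35],[0,0,0,0,0,0,0.35],[0,0,0,0,0,0,0.35],[0,0,0,0,0,0,0.35],[0,0,0,0,0,0,0.35],[0,0,0,0,0,0,0.35],[0,0,0,0,0,0,0.35],[0,0,0,0,0,0,0.35]],
], grip_force=20)

```text
time_s: 17.92
tool_pos: [0.6359, -0.0085, 0.0303]
tool_rot: [180.0, 0.0, -169.4]
force: [-0.2, 0.3, 0.1]
grip_width: 0.0463
grasp_force: 20.0
```

Gripped. Lift to well clear and look.

>>> servo_tool([
  [[0,0,-0.03,0,0,0,0.3],[0,0,-0.08,0,0,0,0.3],[0,0,-0.14,0,0,0,0.3],[0,0,-0.22,0,0,0,0.3],[0,0,-0.32,0,0,0,0.3],[0,0,-0.43,0,0,0,0.3],[0,0,-0.54,0,0,0,0.3],[0,0,-0.65,0,0,0,0.3],[0,0,-0.7,0,0,0,0.3],[0,0,-0.7,0,0,0,0.3],[0,0,-0.7,0,0,0,0.3]],
])

```text
time_s: 18.83
tool_pos: [0.6361, -0.0087, 0.2411]
tool_rot: [-180.0, 0.1, -169.4]
force: [0.7, -0.9, -1.2]
grip_width: 0.0466
grasp_force: 20.0
```

```bash
python3 - <<'E'
from h import *
from cell import eyes
c=eyes.read_camera("scene");np.savez("pics/s3.npz",**c)
u=c["frame"][80:250,220:420,::-1];cv2.imwrite("pics/s3.png",cv2.resize(u,None,fx=3.4,fy=3.4,interpolation=cv2.INTER_CUBIC))
go((.504,-.3173,.25,180))
E
```

```text
(0.504, -0.3173, 0.25, 180) [ 0.6189 -0.9313 -0.035 ] [ 0.0001 -0.0004  0.0587]
```

View pics/s3.png

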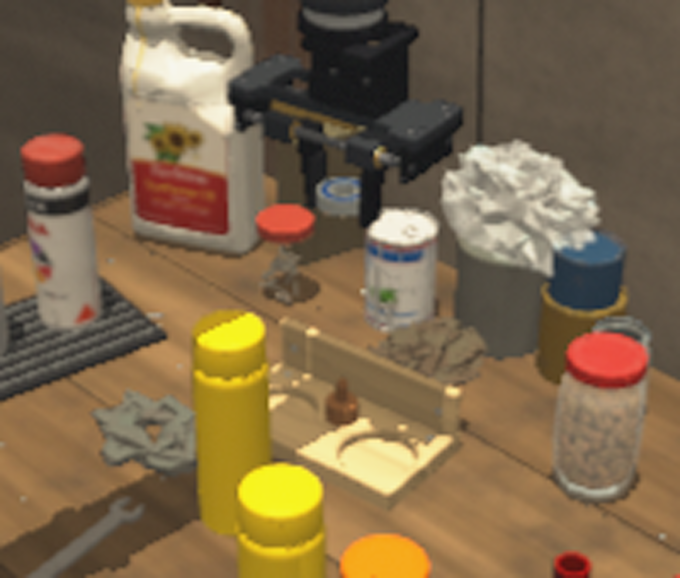

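The bearing is held flat between the fingers, crop (342,193), and the peg is bare at (342,403). On to the packer.

>>> servo_tool([
  [[0.03,-0.05,-0.01,0,0,0.005,0.3],[0.08,-0.12,-0.03,0,0,0.01,0.3],[0.14,-0.2,-0.035,0,0,0.015,0.3],[0.2,-0.29,-0.035,0,0,0.02,0.3],[0.25,-0.38,-0.035,0,0,0.025,0.3],[0.31,-0.47,-0.035,0,0,0.03,0.3],[0.37,-0.56,-0.035,0,0,0.035,0.3],[0.43,-0.65,-0.035,0,0,0.04,0.3],[0.49,-0.74,-0.035,0,0,0.045,0.3],[0.55,-0.83,-0.035,0,0,0.05,0.3],[0.6,-0.9,-0.035,0,0,0.055,0.3],[0.619,-0.931,-0.035,0,0,0.0587,0.3]],
])

```text
time_s: 19.88
tool_pos: [0.4987, -0.3241, 0.2504]
tool_rot: [-179.9, -0.2, 179.4]
force: [-1.1, 0.1, -1.0]
grip_width: 0.0462
grasp_force: 20.0
```

>>> servo_tool([
  [[0,0,0.05,0,0,0,0.3],[0,0,0.13,0,0,0,0.3],[0,0,0.21,0,0,0,0.3],[0,0,0.28,0,0,0,0.3],[0,0,0.33,0,0,0,0.3],[0,0,0.35,0,0,0,0.3],[0,0,0.35,0,0,0,0.3],[0,0,0.35,0,0,0,0.3],[0,0,0.35,0,0,0,0.3]],
])

```text
time_s: 20.63
tool_pos: [0.505, -0.3179, 0.147]
tool_rot: [-180.0, 0.1, 180.0]
force: [0.6, 0.1, -0.8]
grip_width: 0.0463
grasp_force: 20.0
```

```bash
python3 - <<'E'
from h import *
from cell import eyes
ims=[]
for n,(v,u) in(("scene",(180,300)),("top",(100,380))):
    c=eyes.read_camera(n);np.savez(f"pics/{n}4.npz",**c);ims.append(cv2.resize(c["frame"][v:v+130,u:u+130,::-1],None,fx=3,fy=3,interpolation=cv2.INTER_CUBIC))
cv2.imwrite("pics/p4.png",np.hstack(ims))
go((.504,-.3173,.1,180),(.504,-.3173,.036,180))
E
```

```text
(0.504, -0.3173, 0.1, 180) [0.0044 0.0016 0.157 ] [-0.0002  0.0007  0.    ]
(0.504, -0.3173, 0.036, 180) [0.0048 0.0017 0.3703] [-0.0002  0.0007  0.    ]
```

View pics/p4.png

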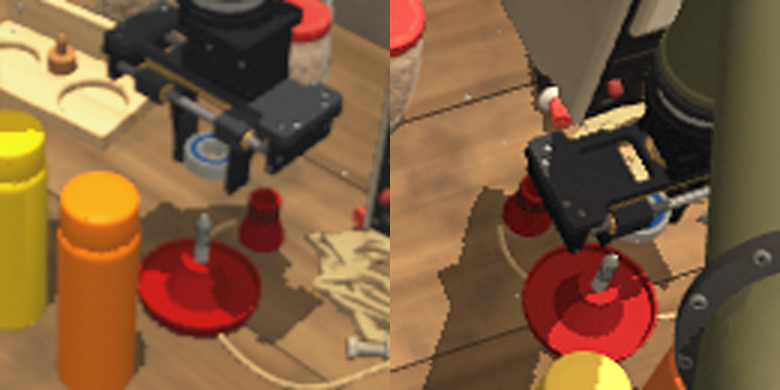

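The bearing hangs flat above the rod, left crop (208,152) over the tip (204,215), with the cone at (263,215) intact. I'll measure both in the same views.

```bash
python3 - <<'E'
from h import *
for n in("scene","top"):
    c=dict(np.load(f"pics/{n}4.npz"));P=cloud(c);hsv=cv2.cvtColor(c["frame"],cv2.COLOR_RGB2HSV);H,S,V=[hsv[...,i].astype(int) for i in range(3)]
    X,Y,Z=P[...,0],P[...,1],P[...,2];near=lambda x,y,r:np.hypot(X-x,Y-y)<r
    m=near(.505,-.318,.035)&(Z>.15)&(Z<.18)&(H>95)&(H<125)&(S>90);v,u=np.nonzero(m)
    if len(u)>8:
        (a,b),ax,_=cv2.fitEllipse(cv2.convexHull(np.c_[u,v].astype(np.float32)));z=np.median(Z[m]);print(n,"bearing",ray(c,a,b,z).round(4),z,len(u))
    m=near(.505,-.318,.03)&(Z>.155)&(Z<.176)&(V>60);print("  depth",cv2.minEnclosingCircle(P[m][:,:2].astype(np.float32)),m.sum())
    # rod: median pixel column of grey rod by world height
    m=near(.504,-.317,.014)&(Z>.055)&(Z<.11)&(S<90);v,u=np.nonzero(m)
    print("  rod px",[(int(r),u[v==r].mean(),len(u[v==r]),round(float(np.median(Z[m&(np.arange(400)[:,None]==r)])),3)) for r in np.unique(v)])
    for r in np.unique(v):
        z=np.median(Z[m&(np.arange(400)[:,None]==r)]);print("   ",ray(c,u[v==r].mean(),r,z).round(4)) if r%3==0 else 0
    red=((H<8)|(H>172))&(S>150);m=red&near(.5045,-.3173,.07)&(Z>.012)&(Z<.024);q=P[m][:,:2];ctr,rr=cv2.minEnclosingCircle(q.astype(np.float32))
    print("  dish",ctr,rr)
E
```

```text
scene bearing [ 0.5048 -0.3191  0.1724] 0.17241049691093369 19
  depth ((0.5003232955932617, -0.3178446590900421), 0.028598535805940628) 190
  rod px [(251, np.float64(367.5), 2, 0.096), (252, np.float64(367.0), 3, 0.096), (253, np.float64(367.0), 5, 0.095), (254, np.float64(367.0), 5, 0.091), (255, np.float64(367.0), 5, 0.09), (256, np.float64(367.0), 5, 0.086), (257, np.float64(367.0), 5, 0.082), (258, np.float64(367.0), 5, 0.077), (259, np.float64(367.5), 4, 0.077), (260, np.float64(367.0), 5, 0.071), (261, np.float64(366.5), 4, 0.069), (262, np.float64(366.5), 4, 0.063), (263, np.float64(366.5), 4, 0.063), (264, np.float64(366.5), 4, 0.058)]
    [ 0.505  -0.3171  0.0959]
    [ 0.5016 -0.3206  0.0899]
    [ 0.5038 -0.3197  0.0773]
    [ 0.5013 -0.3208  0.0691]
    [ 0.5021 -0.3211  0.058 ]
  dish (0.5062842965126038, -0.32008278369903564) 0.06002398952841759
top bearing [ 0.479  -0.3685  0.1713] 0.1713018743133844 17
  depth ((0.5014349222183228, -0.3219226598739624), 0.02360592596232891) 90
  rod px [(185, np.float64(453.5), 4, 0.093), (186, np.float64(453.0), 5, 0.096), (187, np.float64(453.0), 5, 0.092), (188, np.float64(452.5), 6, 0.088), (189, np.float64(452.0), 5, 0.082), (190, np.float64(451.5), 6, 0.078), (191, np.float64(451.0), 5, 0.072), (192, np.float64(450.5), 6, 0.069), (193, np.float64(450.0), 5, 0.065), (194, np.float64(449.5), 4, 0.061), (195, np.float64(450.5), 2, 0.056)]
    [ 0.5035 -0.3142  0.0963]
    [ 0.5028 -0.3152  0.0816]
    [ 0.5016 -0.3139  0.0691]
    [ 0.4993 -0.3163  0.0558]
  dish (0.5039955973625183, -0.3171859681606293) 0.056611135601997375
```

>>> servo_tool([
  [[0.001,0,0.05,0,0,0,0.3],[0.001,0,0.1,0,0,0,0.3],[0.001,0,0.14,0,0,0,0.3],[0.001,0,0.17,0,0,0,0.3],[0.001,0,0.19,0,0,0,0.3],[0.001,0,0.21,0,0,0,0.3],[0.001,0,0.23,0,0,0,0.3],[0.001,0,0.25,0,0,0,0.3],[0.001,0,0.25,0,0,0,0.3],[0.001,0,0.25,0,0,0,0.3]],
])

```text
time_s: 21.57
tool_pos: [0.5042, -0.3172, 0.0706]
tool_rot: [180.0, -0.0, -180.0]
force: [-0.1, 0.4, -1.5]
grip_width: 0.0463
grasp_force: 20.0
```

>>> servo_tool([
  [[0,0,0.02,0,0,0,0.3],[0,0,0.045,0,0,0,0.3],[0,0,0.07,0,0,0,0.3],[0,0,0.09,0,0,0,0.3],[0,0,0.1,0,0,0,0.3],[0,0,0.108,0,0,0,0.3],[0,0,0.113,0,0,0,0.3],[0,0,0.113,0,0,0,0.3],[0,0,0.113,0,0,0,0.3]],
])

```text
time_s: 22.32
tool_pos: [0.5045, -0.3173, 0.037]
tool_rot: [-180.0, 0.0, -180.0]
force: [0.4, -0.1, -1.2]
grip_width: 0.0466
grasp_force: 20.0
```

>>> servo_tool([
  [[0,0,0.003,0,0,0,0.3],[0,0,0.006,0,0,0,0.3],[0,0,0.006,0,0,0,0.3]],
])

```text
time_s: 22.57
tool_pos: [0.5046, -0.3174, 0.0353]
tool_rot: [-180.0, 0.0, -180.0]
force: [-0.5, 0.1, -0.6]
grip_width: 0.0459
grasp_force: 20.0
```

>>> servo_tool([
  [[0,0,0.003,0,0,0,0.3],[0,0,0.004,0,0,0,0.3],[0,0,0.004,0,0,0,0.3]],
])

```text
time_s: 22.82
tool_pos: [0.5046, -0.3174, 0.0352]
tool_rot: [180.0, 0.0, -180.0]
force: [-2.5, 1.9, 7.9]
grip_width: 0.0459
grasp_force: 20.0
```

>>> servo_tool([
  [[0,0,0,0,0,0,0.75],[0,0,0,0,0,0,0.75],[0,0,0,0,0,0,0.75],[0,0,-0.03,0,0,0,0.75],[0,0,-0.1,0,0,0,0.75],[0,0,-0.2,0,0,0,0.75],[0,0,-0.32,0,0,0,0.75],[0,0,-0.4,0,0,0,0.75],[0,0,-0.4,0,0,0,0.75],[0,0,-0.4,0,0,0,0.75],[0,0,-0.4,0,0,0,0.75]],
])

```text
time_s: 23.73
tool_pos: [0.5039, -0.3168, 0.1534]
tool_rot: [180.0, -0.0, -180.0]
force: [0.4, 0.5, -0.7]
grip_width: 0.0655
grasp_force: 0.0
```

```bash
python3 - <<'E'
from h import *
from cell import eyes
c=eyes.read_camera("scene");P=cloud(c);hsv=cv2.cvtColor(c["frame"],cv2.COLOR_RGB2HSV);H,S,V=[hsv[...,i].astype(int) for i in range(3)]
cv2.imwrite("pics/s5.png",cv2.resize(c["frame"][210:310,320:440,::-1],None,fx=4,fy=4,interpolation=cv2.INTER_CUBIC))
X,Y,Z=P[...,0],P[...,1],P[...,2]
m=(np.hypot(X-.505,Y+.318)<.035)&(H>95)&(H<125)&(S>90)&(Z<.1);print("blue z",m.sum(),np.median(Z[m]),P[m].mean(0))
m=(np.hypot(X-.6025,Y+.308)<.03)&(Z>.035);print("cone",cv2.minEnclosingCircle(P[m][:,:2].astype(np.float32)),m.sum(),Z[m].max())
go((.6025,-.308,.15,180))
E
```

```text
blue z 34 0.06072538289307733 [ 0.50732925 -0.32201413  0.06058074]
cone ((0.6041784882545471, -0.3118899166584015), 0.017215948551893234) 109 0.05522443455458603
(0.6025, -0.308, 0.15, 180) [-0.3298  0.0286  0.0083] [ 0.0003 -0.0006  0.0001]
```

View pics/s5.png

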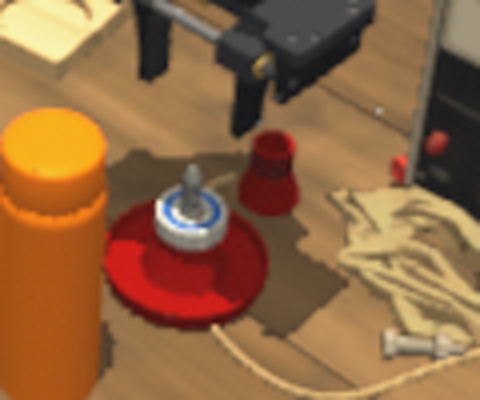

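Bearing sits flat on the seat around the rod, crop (190,215); the cone stands at (270,172) with the tester's corner nearby, so I check that clearance.

```bash
python3 - <<'E'
from h import *
for n in("scene","top"):
    c=dict(np.load(f"pics/{n}0.npz"));P=cloud(c);X,Y,Z=P[...,0],P[...,1],P[...,2]
    m=(np.hypot(X-.603,Y+.3095)<.16)&(Z>.06)&(X>.56);q=P[m]
    t=(q-[.603,-.3095,0])[:,:2];d=np.hypot(*t.T);a=np.degrees(np.arctan2(t[:,1],t[:,0]))
    for lo in range(-180,180,20):
        k=(a>=lo)&(a<lo+20)
        if k.any(): print(n,lo,d[k].min().round(3),q[k][d[k].argmin()].round(3))
go((.603,-.3095,.15,140),(.603,-.3095,.026,140))
E
```

```text
scene -80 0.099 [ 0.652 -0.395  0.196]
scene -60 0.094 [ 0.665 -0.38   0.25 ]
scene -40 0.11 [ 0.689 -0.377  0.274]
scene 0 0.149 [ 0.743 -0.26   0.092]
scene 20 0.131 [ 0.717 -0.246  0.068]
scene 40 0.14 [ 0.709 -0.219  0.065]
top -100 0.157 [ 0.628 -0.465  0.064]
top -80 0.098 [ 0.652 -0.394  0.246]
top -60 0.089 [ 0.663 -0.376  0.121]
top -40 0.099 [ 0.679 -0.372  0.267]
top 20 0.135 [ 0.717 -0.237  0.07 ]
top 40 0.142 [ 0.712 -0.218  0.078]
(0.603, -0.3095, 0.15, 140) [-0.3315  0.0236  0.0083] [ 1.000e-04 -7.000e-04  2.223e-01]
(0.603, -0.3095, 0.026, 140) [-0.3323  0.0231  0.4217] [ 1.000e-04 -7.000e-04  2.223e-01]
```

>>> servo_tool([
  [[-0.03,0,0,0,0,0.02,0.75],[-0.08,0.01,0,0,0,0.055,0.75],[-0.14,0.01,0,0,0,0.09,0.75],[-0.2,0.015,0,0,0,0.125,0.75],[-0.26,0.02,0,0,0,0.16,0.75],[-0.31,0.023,0,0,0,0.195,0.75],[-0.332,0.023,0,0,0,0.222,0.75],[-0.332,0.023,0.06,0,0,0.222,0.75],[-0.332,0.023,0.14,0,0,0.222,0.75],[-0.332,0.023,0.2,0,0,0.222,0.75],[-0.332,0.023,0.2,0,0,0.222,0.75],[-0.332,0.023,0.2,0,0,0.222,0.75]],
])

```text
time_s: 24.78
tool_pos: [0.6024, -0.3096, 0.0915]
tool_rot: [-179.9, -0.3, 140.0]
force: [0.6, -0.1, 0.5]
grip_width: 0.0652
grasp_force: 0.0
```

```bash
python3 - <<'E'
from h import *
go((.603,-.3095,.0265,140))
E
```

```text
(0.603, -0.3095, 0.0265, 140) [-0.0023  0.0018  0.2167] [-0.0005 -0.0014  0.0002]
```

>>> servo_tool([
  [[0,0,0.04,0,0,0,0.75],[0,0,0.09,0,0,0,0.75],[0,0,0.14,0,0,0,0.75],[0,0,0.18,0,0,0,0.75],[0,0,0.205,0,0,0,0.75],[0,0,0.216,0,0,0,0.75],[0,0,0.216,0,0,0,0.75]],
])

```text
time_s: 25.37
tool_pos: [0.6032, -0.31, 0.0278]
tool_rot: [-180.0, -0.1, 140.0]
force: [-0.7, 0.1, 0.7]
grip_width: 0.0653
grasp_force: 0.0
```

>>> servo_tool([
  [[0,0,0,0,0,0,0.2],[0,0,0,0,0,0,0.2],[0,0,0,0,0,0,0.2],[0,0,0,0,0,0,0.2],[0,0,0,0,0,0,0.2],[0,0,0,0,0,0,0.2],[0,0,0,0,0,0,0.2],[0,0,0,0,0,0,0.2]],
], grip_force=15)

```text
time_s: 26.03
tool_pos: [0.6042, -0.3102, 0.0293]
tool_rot: [180.0, 0.0, 140.1]
force: [-0.1, 1.0, 0.6]
grip_width: 0.0288
grasp_force: 15.0
```

>>> servo_tool([
  [[0,0,-0.03,0,0,0,0.2],[0,0,-0.09,0,0,0,0.2],[0,0,-0.17,0,0,0,0.2],[0,0,-0.26,0,0,0,0.2],[0,0,-0.35,0,0,0,0.2],[0,0,-0.42,0,0,0,0.2],[0,0,-0.45,0,0,0,0.2],[0,0,-0.45,0,0,0,0.2],[0,0,-0.45,0,0,0,0.2]],
])

```text
time_s: 26.78
tool_pos: [0.6036, -0.3101, 0.1636]
tool_rot: [180.0, -0.0, 140.0]
force: [1.0, 0.9, -0.9]
grip_width: 0.0292
grasp_force: 15.0
```

```bash
python3 - <<'E'
from h import *
go((.505,-.3178,.163,140))
E
```

```text
(0.505, -0.3178, 0.163, 140) [ 0.2355 -0.2308  0.0022] [ 0.0001 -0.0002  0.0003]
```

>>> servo_tool([
  [[0.02,-0.02,0,0,0,0,0.2],[0.06,-0.06,0,0,0,0,0.2],[0.11,-0.108,0,0,0,0,0.2],[0.16,-0.157,0,0,0,0,0.2],[0.2,-0.196,0,0,0,0,0.2],[0.225,-0.22,0,0,0,0,0.2],[0.235,-0.231,0,0,0,0,0.2],[0.235,-0.231,0,0,0,0,0.2],[0.235,-0.231,0,0,0,0,0.2],[0.235,-0.231,0,0,0,0,0.2]],
])

```text
time_s: 27.62
tool_pos: [0.5064, -0.3176, 0.1638]
tool_rot: [180.0, 0.0, 140.1]
force: [0.2, -0.5, 0.4]
grip_width: 0.0291
grasp_force: 15.0
```

```bash
python3 - <<'E'
from h import *
from cell import eyes
ims=[]
for n,(v,u) in(("scene",(180,300)),("top",(100,380))):
    c=eyes.read_camera(n);ims.append(cv2.resize(c["frame"][v:v+130,u:u+130,::-1],None,fx=3,fy=3,interpolation=cv2.INTER_CUBIC))
    P=cloud(c);hsv=cv2.cvtColor(c["frame"],cv2.COLOR_RGB2HSV);H,S,V=[hsv[...,i].astype(int) for i in range(3)];X,Y,Z=P[...,0],P[...,1],P[...,2]
    red=((H<8)|(H>172))&(S>150)&(V>50)
    m=red&(np.hypot(X-.505,Y+.318)<.045)&(Z>.1)&(Z<.21);q=P[m]
    if len(q)>10: print(n,cv2.minEnclosingCircle(q[:,:2].astype(np.float32)),len(q),q[:,2].min(),q[:,2].max())
cv2.imwrite("pics/p6.png",np.hstack(ims))
go((.505,-.3178,.163,140))
E
```

```text
scene ((0.5017151832580566, -0.32471269369125366), 0.02002141624689102) 139 0.1362387528308764 0.1727347684000814
top ((0.5026787519454956, -0.31513190269470215), 0.020685600116848946) 303 0.1362583785847451 0.1936815169883166
(0.505, -0.3178, 0.163, 140) [ 0.0031 -0.0028  0.0028] [-0.0001  0.      0.0007]
```

View pics/p6.png

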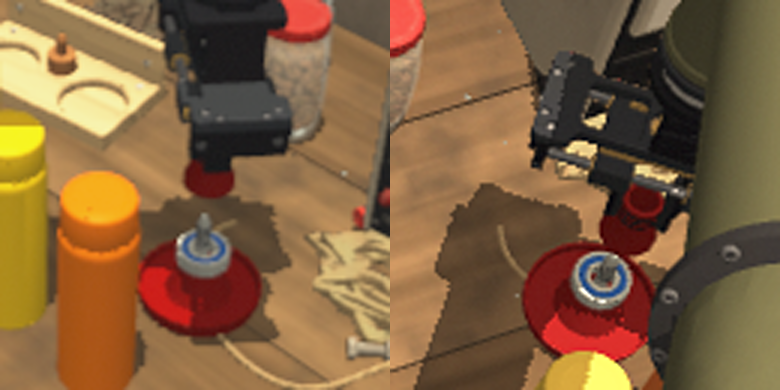

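The cone is held above the rod in both views, left crop (210,180) over the tip (204,220). Lower it, watching the force.

>>> servo_tool([
  [[0.002,-0.002,0.03,0,0,0,0.2],[0.002,-0.002,0.07,0,0,0,0.2],[0.002,-0.002,0.1,0,0,0,0.2],[0.002,-0.002,0.125,0,0,0,0.2],[0.002,-0.002,0.145,0,0,0,0.2],[0.002,-0.002,0.165,0,0,0,0.2],[0.002,-0.002,0.18,0,0,0,0.2],[0.002,-0.002,0.195,0,0,0,0.2],[0.002,-0.002,0.21,0,0,0,0.2],[0.002,-0.002,0.22,0,0,0,0.2],[0.002,-0.002,0.22,0,0,0,0.2]],
])

```text
time_s: 28.63
tool_pos: [0.5042, -0.318, 0.0974]
tool_rot: [-180.0, -0.0, 140.0]
force: [0.4, 1.6, 0.2]
grip_width: 0.0294
grasp_force: 15.0
```

>>> servo_tool([
  [[0,0,0.008,0,0,0,0.2],[0,0,0.016,0,0,0,0.2],[0,0,0.024,0,0,0,0.2],[0,0,0.03,0,0,0,0.2],[0,0,0.03,0,0,0,0.2],[0,0,0.03,0,0,0,0.2]],
])

```text
time_s: 29.13
tool_pos: [0.5044, -0.3182, 0.0889]
tool_rot: [180.0, -0.0, 140.0]
force: [0.0, 0.3, -0.2]
grip_width: 0.0293
grasp_force: 15.0
```

>>> servo_tool([
  [[0,0,0.003,0,0,0,0.2],[0,0,0.005,0,0,0,0.2],[0,0,0.005,0,0,0,0.2]],
])

```text
time_s: 29.38
tool_pos: [0.5048, -0.3184, 0.0882]
tool_rot: [180.0, 0.0, 140.1]
force: [-0.9, 0.3, 4.6]
grip_width: 0.0293
grasp_force: 15.0
```

>>> servo_tool([
  [[0,0,0,0,0,0,0.7],[0,0,0,0,0,0,0.7],[0,0,0,0,0,0,0.7],[0,0,0,0,0,0,0.7],[0,0,-0.05,0,0,0,0.7],[0,0,-0.14,0,0,0,0.7],[0,0,-0.26,0,0,0,0.8],[0,0,-0.39,0,0,0,0.9],[0,0,-0.52,0,0,0,1],[0,0,-0.64,0,0,0,1],[0,0,-0.66,0,0,0,1],[0,0,-0.66,0,0,0,1]],
])

```text
time_s: 30.38
tool_pos: [0.5057, -0.3194, 0.2886]
tool_rot: [179.9, 0.3, 140.0]
force: [-1.2, 0.1, -1.0]
grip_width: 0.0857
grasp_force: 0.0
```

```bash
python3 - <<'E'
from h import *
from cell import eyes
for n in("scene","top"):
    c=eyes.read_camera(n);np.savez(f"pics/{n}7.npz",**c);P=cloud(c);hsv=cv2.cvtColor(c["frame"],cv2.COLOR_RGB2HSV);H,S,V=[hsv[...,i].astype(int) for i in range(3)];X,Y,Z=P[...,0],P[...,1],P[...,2]
    if n=="scene": cv2.imwrite("pics/s7.png",cv2.resize(c["frame"][120:320,180:440,::-1],None,fx=3,fy=3,interpolation=cv2.INTER_CUBIC))
    m=(np.hypot(X-.505,Y+.318)<.03)&(Z>.055)&(Z<.13);q=P[m];print(n,"cone top z",q[:,2].max() if len(q) else 0)
    red=((H<8)|(H>172))&(S>110)
    for k,x,y in(("grey",.465,.348),("red",.575,.329)):
        m=(np.hypot(X-x,Y-y)<.045)&(Z>.198)&(Z<.216);q=P[m]
        if len(q)>20: print(n,k,cv2.minEnclosingCircle(q[:,:2].astype(np.float32)),len(q),np.median(q[:,2]))
go((.56,0,.28,150),(.575,.3295,.28,160))
E
```

```text
scene cone top z 0.11461937952064938
scene grey ((0.4699387550354004, 0.34826886653900146), 0.03401896357536316) 175 0.20757794184395084
scene red ((0.571707546710968, 0.3300323188304901), 0.03334403783082962) 161 0.20741144865741
top cone top z 0.1138091425105654
top grey ((0.4666150212287903, 0.3484712243080139), 0.03088444657623768) 779 0.2073933858987459
top red ((0.5712311863899231, 0.3312378525733948), 0.03145815432071686) 683 0.20729786174306342
(0.56, 0, 0.28, 150) [0.5377 0.9318 0.0154] [ 0.     -0.0004 -0.0552]
(0.575, 0.3295, 0.28, 160) [1.2045 1.806  0.0162] [ 0.     -0.0004 -0.1108]
```

View pics/s7.png

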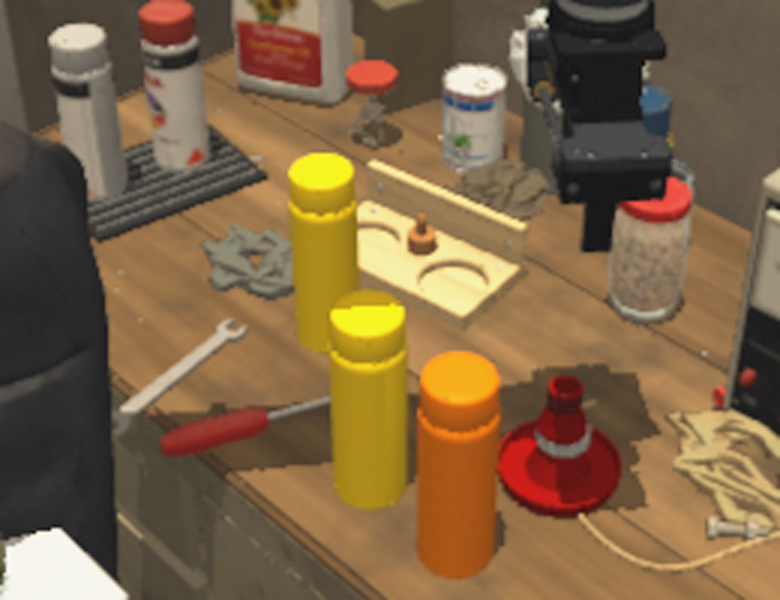

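Cone sits on the bearing over the rod, crop (565,420), both cans stand on the mat at (85,110) and (172,85), and decoys and jars are in place. Now I fetch the red can.

>>> servo_tool([
  [[0.03,0.05,0,0,0,0,1],[0.09,0.14,0.01,0,0,-0.01,1],[0.15,0.23,0.015,0,0,-0.02,1],[0.21,0.32,0.015,0,0,-0.03,1],[0.27,0.41,0.015,0,0,-0.04,1],[0.33,0.5,0.015,0,0,-0.05,1],[0.39,0.59,0.015,0,0,-0.06,1],[0.45,0.68,0.015,0,0,-0.07,1],[0.51,0.77,0.015,0,0,-0.08,1],[0.57,0.86,0.015,0,0,-0.09,1],[0.63,0.94,0.015,0,0,-0.1,1],[0.66,0.99,0.015,0,0,-0.11,1]],
])

```text
time_s: 31.48
tool_pos: [0.5419, 0.0412, 0.2783]
tool_rot: [-179.9, -0.3, 160.2]
force: [0.3, 1.1, 0.2]
grip_width: 0.0872
grasp_force: 0.0
```

```bash
python3 - <<'E'
from h import *
go((.5713,.3305,.28,160))
E
```

```text
(0.5713, 0.3305, 0.28, 160) [ 0.2339  0.9407 -0.0054] [-0.0003 -0.0015  0.0014]
```

>>> servo_tool([
  [[0.02,0.09,0,0,0,0,1],[0.045,0.18,0,0,0,0,1],[0.07,0.28,0,0,0,0,1],[0.095,0.38,0,0,0,0,1],[0.12,0.48,0,0,0,0,1],[0.145,0.58,0,0,0,0,1],[0.17,0.68,0,0,0,0,1],[0.195,0.78,0,0,0,0,1],[0.22,0.87,0,0,0,0,1],[0.23,0.92,0,0,0,0,1],[0.23,0.92,0,0,0,0,1],[0.23,0.92,0,0,0,0,1]],
])

```text
time_s: 32.48
tool_pos: [0.5733, 0.3192, 0.2786]
tool_rot: [-179.8, -0.1, 159.9]
force: [-0.1, -0.1, -0.7]
grip_width: 0.0871
grasp_force: 0.0
```

```bash
python3 - <<'E'
from h import *
go((.5713,.3305,.144,160))
E
```

```text
(0.5713, 0.3305, 0.144, 160) [0.0185 0.0348 0.4487] [-0.0012 -0.0005 -0.0004]
```

>>> servo_tool([
  [[0.018,0.034,0.03,0,0,0,1],[0.018,0.034,0.08,0,0,0,1],[0.018,0.034,0.1,0,0,0,1],[0.018,0.034,0.16,0,0,0,1],[0.018,0.034,0.24,0,0,0,1],[0.018,0.034,0.32,0,0,0,1],[0.018,0.034,0.39,0,0,0,1],[0.018,0.034,0.43,0,0,0,1],[0.018,0.034,0.448,0,0,0,1],[0.018,0.034,0.448,0,0,0,1],[0.018,0.034,0.448,0,0,0,1]],
])

```text
time_s: 33.4
tool_pos: [0.5728, 0.3308, 0.1476]
tool_rot: [179.9, 0.1, 159.8]
force: [-0.3, 1.2, -0.3]
grip_width: 0.0871
grasp_force: 0.0
```

>>> servo_tool([
  [[0,0,0,0,0,0,0.5],[0,0,0,0,0,0,0.5],[0,0,0,0,0,0,0.5],[0,0,0,0,0,0,0.5],[0,0,0,0,0,0,0.5],[0,0,0,0,0,0,0.5]],
], grip_force=30)

```text
time_s: 33.9
tool_pos: [0.5725, 0.3312, 0.1473]
tool_rot: [179.9, 0.0, 159.9]
force: [0.6, 0.7, 0.9]
grip_width: 0.0631
grasp_force: 30.0
```

>>> servo_tool([
  [[0,0,-0.02,0,0,0,0.5],[0,0,-0.06,0,0,0,0.5],[0,0,-0.12,0,0,0,0.5],[0,0,-0.18,0,0,0,0.5],[0,0,-0.24,0,0,0,0.5],[0,0,-0.3,0,0,0,0.5],[0,0,-0.35,0,0,0,0.5],[0,0,-0.37,0,0,0,0.5],[0,0,-0.37,0,0,0,0.5],[0,0,-0.37,0,0,0,0.5]],
])

```text
time_s: 34.73
tool_pos: [0.572, 0.3307, 0.2574]
tool_rot: [-180.0, -0.0, 159.8]
force: [0.2, -1.0, -3.2]
grip_width: 0.0634
grasp_force: 30.0
```

```bash
python3 - <<'E'
from h import *
go((.626,-.071,.255,100.6))
E
```

```text
(0.626, -0.071, 0.255, 100.6) [-0.6304 -1.195   0.0081] [-2.000e-04 -0.000e+00  3.291e-01]
```

>>> servo_tool([
  [[-0.03,-0.05,0,0,0,0.01,0.5],[-0.07,-0.13,0,0,0,0.035,0.5],[-0.115,-0.22,0,0,0,0.065,0.5],[-0.16,-0.31,0,0,0,0.095,0.5],[-0.21,-0.4,0,0,0,0.125,0.5],[-0.26,-0.5,0,0,0,0.155,0.5],[-0.315,-0.6,0,0,0,0.185,0.5],[-0.37,-0.7,0,0,0,0.215,0.5],[-0.42,-0.8,0,0,0,0.245,0.5],[-0.475,-0.9,0,0,0,0.28,0.5],[-0.51,-0.97,0,0,0,0.31,0.5],[-0.527,-1,0,0,0,0.329,0.5]],
])

```text
time_s: 35.73
tool_pos: [0.6161, -0.0124, 0.2565]
tool_rot: [-179.8, 0.2, 99.9]
force: [0.1, -1.2, -3.0]
grip_width: 0.0631
grasp_force: 30.0
```

>>> servo_tool([
  [[0,0,0,0,0,0,0.5],[0,0,0,0,0,0,0.5],[0,0,0,0,0,0,0.5]],
])

```text
time_s: 35.98
tool_pos: [0.6167, -0.0033, 0.2567]
tool_rot: [-179.9, -0.1, 100.8]
force: [0.9, 0.9, -3.2]
grip_width: 0.0636
grasp_force: 30.0
```

```bash
python3 - <<'E'
from h import *
go((.6262,-.0688,.1453,100.6))
E
```

```text
(0.6262, -0.0688, 0.1453, 100.6) [-0.2211 -0.0094  0.3711] [-0.0004 -0.0005  0.0012]
```

>>> servo_tool([
  [[-0.05,0,0,0,0,0,0.5],[-0.13,-0.005,0,0,0,0,0.5],[-0.2,-0.009,0,0,0,0,0.5],[-0.221,-0.009,0.03,0,0,0,0.5],[-0.221,-0.009,0.09,0,0,0,0.5],[-0.221,-0.009,0.15,0,0,0,0.5],[-0.221,-0.009,0.21,0,0,0,0.5],[-0.221,-0.009,0.25,0,0,0,0.5],[-0.221,-0.009,0.27,0,0,0,0.5],[-0.221,-0.009,0.27,0,0,0,0.5],[-0.221,-0.009,0.27,0,0,0,0.5],[-0.221,-0.009,0.27,0,0,0,0.5]],
])

```text
time_s: 36.98
tool_pos: [0.6277, -0.0706, 0.1779]
tool_rot: [179.9, 0.0, 100.7]
force: [0.6, -0.3, -4.0]
grip_width: 0.0634
grasp_force: 30.0
```

```bash
python3 - <<'E'
from h import *
from cell import eyes
for n in("scene","top"):
    c=eyes.read_camera(n);P=cloud(c);hsv=cv2.cvtColor(c["frame"],cv2.COLOR_RGB2HSV);H,S,V=[hsv[...,i].astype(int) for i in range(3)];X,Y,Z=P[...,0],P[...,1],P[...,2]
    if n=="scene": cv2.imwrite("pics/s8.png",cv2.resize(c["frame"][120:240,260:400,::-1],None,fx=4,fy=4,interpolation=cv2.INTER_CUBIC))
    m=(np.hypot(X-.626,Y+.069)<.045)&(Z>.04)&(Z<.19);q=P[m]
    d=np.array(c["origin"][:2])-[.626,-.069];d/=np.hypot(*d);t=np.array([-d[1],d[0]])
    for a,b in((.04,.08),(.08,.12),(.12,.16)):
        k=(q[:,2]>a)&(q[:,2]<b);w=q[k][:,:2]@t
        if k.sum()>20: print(n,a,"silhouette mid - well along t",t.round(2),round(((w.min()+w.max())/2-np.dot([.6257,-.0694],t))*1e3,1),"width",round(np.ptp(w)*1e3,1),"near face",round(((q[k][:,:2]@d).max()-np.dot([.6257,-.0694],d))*1e3,1))
go((.6262,-.0688,.1453,100.6))
E
```

```text
scene 0.04 silhouette mid - well along t [ 0.69 -0.73] 5.1 width 61.7 near face 35.5
scene 0.08 silhouette mid - well along t [ 0.69 -0.73] 5.2 width 62.8 near face 37.0
scene 0.12 silhouette mid - well along t [ 0.69 -0.73] 4.9 width 62.7 near face 37.0
top 0.04 silhouette mid - well along t [-0.41 -0.91] 3.0 width 62.8 near face 32.6
top 0.08 silhouette mid - well along t [-0.41 -0.91] 2.0 width 63.2 near face 33.6
top 0.12 silhouette mid - well along t [-0.41 -0.91] -2.8 width 55.4 near face 31.9
(0.6262, -0.0688, 0.1453, 100.6) [ 0.0078 -0.0036  0.1087] [0.0007 0.0001 0.0002]
```

View pics/s8.png

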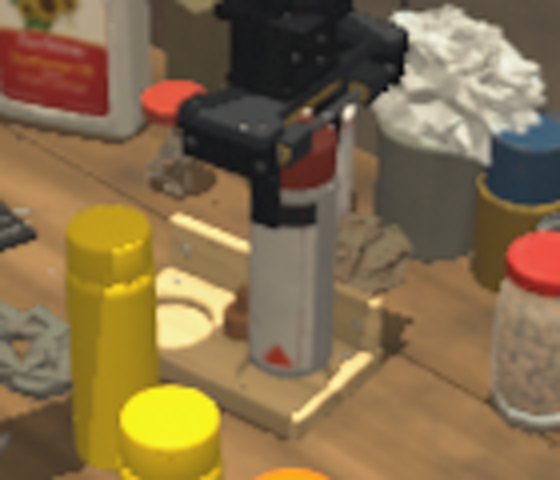

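The red can hangs upright just over its well, crop (290,370). It measures a few mm off, so I correct and lower.

>>> servo_tool([
  [[0.01,-0.004,0,0,0,0,0.5],[0.01,-0.004,0,0,0,0,0.5],[0.01,-0.004,0.02,0,0,0,0.5],[0.01,-0.004,0.035,0,0,0,0.5],[0.01,-0.004,0.05,0,0,0,0.5],[0.01,-0.004,0.06,0,0,0,0.5],[0.01,-0.004,0.07,0,0,0,0.5],[0.01,-0.004,0.07,0,0,0,0.5]],
])

```text
time_s: 37.75
tool_pos: [0.6246, -0.0681, 0.1546]
tool_rot: [-179.9, -0.0, 100.6]
force: [-1.0, 0.3, -4.1]
grip_width: 0.0633
grasp_force: 30.0
```

>>> servo_tool([
  [[0,0,0.012,0,0,0,0.5],[0,0,0.022,0,0,0,0.5],[0,0,0.028,0,0,0,0.5],[0,0,0.028,0,0,0,0.5]],
])

```text
time_s: 38.08
tool_pos: [0.6248, -0.0681, 0.1467]
tool_rot: [-180.0, -0.0, 100.6]
force: [-0.3, 0.9, -3.5]
grip_width: 0.0635
grasp_force: 30.0
```

>>> servo_tool([
  [[0,0,0.003,0,0,0,0.5],[0,0,0.006,0,0,0,0.5],[0,0,0.006,0,0,0,0.5]],
])

```text
time_s: 38.33
tool_pos: [0.6251, -0.0681, 0.1454]
tool_rot: [180.0, -0.0, 100.6]
force: [0.3, -0.6, -4.2]
grip_width: 0.0632
grasp_force: 30.0
```

>>> servo_tool([
  [[0,0,0,0,0,0,1],[0,0,0,0,0,0,1],[0,0,0,0,0,0,1],[0,0,-0.05,0,0,0,1],[0,0,-0.13,0,0,0,1],[0,0,-0.22,0,0,0,1],[0,0,-0.32,0,0,0,1],[0,0,-0.42,0,0,0,1],[0,0,-0.46,0,0,0,1],[0,0,-0.46,0,0,0,1],[0,0,-0.46,0,0,0,1]],
])

```text
time_s: 39.25
tool_pos: [0.6253, -0.0683, 0.2837]
tool_rot: [179.9, 0.0, 100.6]
force: [0.2, 1.0, -0.5]
grip_width: 0.0872
grasp_force: 0.0
```

```bash
python3 - <<'E'
from h import *
go((.467,.3485,.28,160))
E
```

```text
(0.467, 0.3485, 0.28, 160) [ 1.4627 -0.2625  0.0119] [ 4.000e-04  2.000e-04 -3.299e-01]
```

>>> servo_tool([
  [[0.05,-0.01,0,0,0,-0.01,1],[0.13,-0.023,0,0,0,-0.035,1],[0.22,-0.04,0,0,0,-0.065,1],[0.31,-0.055,0,0,0,-0.095,1],[0.4,-0.07,0,0,0,-0.125,1],[0.5,-0.09,0,0,0,-0.155,1],[0.6,-0.108,0,0,0,-0.185,1],[0.7,-0.126,0,0,0,-0.215,1],[0.8,-0.144,0,0,0,-0.245,1],[0.9,-0.16,0,0,0,-0.28,1],[0.97,-0.175,0,0,0,-0.31,1],[1,-0.18,0,0,0,-0.33,1]],
])

```text
time_s: 40.25
tool_pos: [0.5127, 0.2221, 0.2811]
tool_rot: [-179.9, -0.2, 160.8]
force: [0.1, 0.7, -0.2]
grip_width: 0.0869
grasp_force: 0.0
```

>>> servo_tool([
  [[0,0,0,0,0,0,1],[0,0,0,0,0,0,1],[0,0,0,0,0,0,1]],
])

```text
time_s: 40.5
tool_pos: [0.5164, 0.2156, 0.2825]
tool_rot: [-179.9, -0.0, 159.9]
force: [0.1, -1.3, 0.7]
grip_width: 0.087
grasp_force: 0.0
```

```bash
python3 - <<'E'
from h import *
from cell import eyes
c=eyes.read_camera("top");P=cloud(c);X,Y,Z=P[...,0],P[...,1],P[...,2]
for k,x,y in(("grey",.467,.3485),("red",.626,-.069)):
    m=(np.hypot(X-x,Y-y)<.045)&(Z>.198)&(Z<.216);q=P[m]
    if len(q)>20: print(k,cv2.minEnclosingCircle(q[:,:2].astype(np.float32)),len(q),np.median(q[:,2]))
go((.467,.3485,.146,160))
E
```

```text
grey ((0.466779500246048, 0.34827539324760437), 0.031071579083800316) 778 0.20717438426443202
red ((0.6243189573287964, -0.0689443051815033), 0.030832480639219284) 533 0.20552752400310215
(0.467, 0.3485, 0.146, 160) [0.3084 0.3603 0.4556] [-0.0004 -0.0001 -0.0007]
```

Red stands at its original height (0.2055) in its well. Now the grey can.

>>> servo_tool([
  [[0.06,0.07,0,0,0,0,1],[0.13,0.15,0,0,0,0,1],[0.2,0.24,0,0,0,0,1],[0.27,0.32,0,0,0,0,1],[0.308,0.36,0.02,0,0,0,1],[0.308,0.36,0.06,0,0,0,1],[0.308,0.36,0.1,0,0,0,1],[0.308,0.36,0.17,0,0,0,1],[0.308,0.36,0.25,0,0,0,1],[0.308,0.36,0.33,0,0,0,1],[0.308,0.36,0.4,0,0,0,1],[0.308,0.36,0.44,0,0,0,1]],
])

```text
time_s: 41.55
tool_pos: [0.4668, 0.3458, 0.1479]
tool_rot: [-179.7, -0.1, 159.8]
force: [-0.3, -0.4, -0.1]
grip_width: 0.087
grasp_force: 0.0
```

>>> servo_tool([
  [[0,0,0.012,0,0,0,1],[0,0,0.012,0,0,0,1],[0,0,0.012,0,0,0,0.5],[0,0,0.012,0,0,0,0.5],[0,0,0.012,0,0,0,0.5],[0,0,0.012,0,0,0,0.5],[0,0,0.012,0,0,0,0.5],[0,0,0.012,0,0,0,0.5]],
], grip_force=30)

```text
time_s: 42.22
tool_pos: [0.4671, 0.3502, 0.1488]
tool_rot: [179.9, 0.0, 160.0]
force: [0.2, 0.2, 2.4]
grip_width: 0.063
grasp_force: 30.0
```

>>> servo_tool([
  [[0,0,-0.02,0,0,0,0.5],[0,0,-0.06,0,0,0,0.5],[0,0,-0.12,0,0,0,0.5],[0,0,-0.18,0,0,0,0.5],[0,0,-0.24,0,0,0,0.5],[0,0,-0.3,0,0,0,0.5],[0,0,-0.35,0,0,0,0.5],[0,0,-0.37,0,0,0,0.5],[0,0,-0.37,0,0,0,0.5],[0,0,-0.37,0,0,0,0.5]],
])

```text
time_s: 43.05
tool_pos: [0.4665, 0.3497, 0.2586]
tool_rot: [-180.0, -0.0, 160.0]
force: [-0.1, 0.5, -2.8]
grip_width: 0.0627
grasp_force: 30.0
```

```bash
python3 - <<'E'
from h import *
go((.604,.045,.256,100.6))
E
```

```text
(0.604, 0.045, 0.256, 100.6) [-0.7775 -0.7981  0.0087] [-1.000e-04 -0.000e+00  3.302e-01]
```

>>> servo_tool([
  [[-0.03,-0.03,0,0,0,0.01,0.5],[-0.09,-0.09,0,0,0,0.035,0.5],[-0.16,-0.165,0,0,0,0.065,0.5],[-0.23,-0.237,0,0,0,0.095,0.5],[-0.3,-0.31,0,0,0,0.125,0.5],[-0.37,-0.38,0,0,0,0.155,0.5],[-0.45,-0.46,0,0,0,0.185,0.5],[-0.53,-0.545,0,0,0,0.215,0.5],[-0.61,-0.627,0,0,0,0.245,0.5],[-0.68,-0.7,0,0,0,0.28,0.5],[-0.74,-0.76,0,0,0,0.31,0.5],[-0.77,-0.79,0,0,0,0.33,0.5]],
])

```text
time_s: 44.05
tool_pos: [0.6032, 0.0414, 0.2577]
tool_rot: [-179.9, 0.2, 99.9]
force: [0.5, -1.6, -2.1]
grip_width: 0.062
grasp_force: 30.0
```

>>> servo_tool([
  [[0,0,0,0,0,0,0.5],[0,0,0,0,0,0,0.5],[0,0,0.04,0,0,0,0.5],[0,0,0.1,0,0,0,0.5],[0,0,0.16,0,0,0,0.5],[0,0,0.2,0,0,0,0.5],[0,0,0.23,0,0,0,0.5],[0,0,0.24,0,0,0,0.5],[0,0,0.24,0,0,0,0.5],[0,0,0.24,0,0,0,0.5]],
])

```text
time_s: 44.88
tool_pos: [0.6033, 0.0484, 0.1875]
tool_rot: [179.9, -0.0, 100.7]
force: [-0.3, 0.7, -2.0]
grip_width: 0.0626
grasp_force: 30.0
```

```bash
python3 - <<'E'
from h import *
go((.604,.0455,.1468,100.6))
E
```

```text
(0.604, 0.0455, 0.1468, 100.6) [-0.01    0.0004  0.1355] [ 0.0003 -0.      0.0003]
```

>>> servo_tool([
  [[-0.01,0,0,0,0,0,0.5],[-0.01,0,0,0,0,0,0.5],[-0.01,0,0.03,0,0,0,0.5],[-0.01,0,0.055,0,0,0,0.5],[-0.01,0,0.075,0,0,0,0.5],[-0.01,0,0.09,0,0,0,0.5],[-0.01,0,0.1,0,0,0,0.5],[-0.01,0,0.1,0,0,0,0.5]],
])

```text
time_s: 45.55
tool_pos: [0.6037, 0.0455, 0.1569]
tool_rot: [180.0, -0.0, 100.6]
force: [0.4, 0.2, -2.4]
grip_width: 0.0626
grasp_force: 30.0
```

>>> servo_tool([
  [[0,0,0.012,0,0,0,0.5],[0,0,0.022,0,0,0,0.5],[0,0,0.03,0,0,0,0.5],[0,0,0.03,0,0,0,0.5]],
])

```text
time_s: 45.88
tool_pos: [0.6034, 0.0456, 0.1471]
tool_rot: [-180.0, -0.0, 100.6]
force: [2.3, 0.4, -3.0]
grip_width: 0.0623
grasp_force: 30.0
```

>>> servo_tool([
  [[0,0,0.002,0,0,0,0.5],[0,0,0.003,0,0,0,0.5]],
])

```text
time_s: 46.05
tool_pos: [0.6036, 0.0454, 0.147]
tool_rot: [180.0, -0.0, 100.6]
force: [0.5, 0.5, -1.2]
grip_width: 0.0627
grasp_force: 30.0
```

>>> servo_tool([
  [[0,0,0,0,0,0,1],[0,0,0,0,0,0,1],[0,0,0,0,0,0,1],[0,0,-0.05,0,0,0,1],[0,0,-0.13,0,0,0,1],[0,0,-0.22,0,0,0,1],[0,0,-0.32,0,0,0,1],[0,0,-0.43,0,0,0,1],[0,0,-0.53,0,0,0,1],[0,0,-0.55,0,0,0,1],[0,0,-0.55,0,0,0,1]],
])

```text
time_s: 46.97
tool_pos: [0.6047, 0.0448, 0.3152]
tool_rot: [179.7, 0.0, 100.6]
force: [0.3, 0.1, -0.2]
grip_width: 0.0871
grasp_force: 0.0
```

>>> servo_tool([
  [[0.06,0,0,0,0,0,1],[0.14,0,0,0,0,0,1],[0.24,0,0,0,0,0,1],[0.34,0,0,0,0,0,1],[0.44,0,0,0,0,0,1],[0.54,0,0,0,0,0,1],[0.64,0,0,0,0,0,1],[0.72,0,0,0,0,0,1],[0.75,0,0,0,0,0,1],[0.75,0,0,0,0,0,1],[0.75,0,0,0,0,0,1]],
])

```text
time_s: 47.88
tool_pos: [0.562, 0.2649, 0.3109]
tool_rot: [-179.9, 0.1, 100.6]
force: [0.1, 0.2, 0.4]
grip_width: 0.087
grasp_force: 0.0
```

```bash
python3 - <<'E'
from h import *
from cell import eyes
for n in("scene","top"):
    c=eyes.read_camera(n);P=cloud(c);X,Y,Z=P[...,0],P[...,1],P[...,2]
    if n=="scene": cv2.imwrite("pics/s9.png",cv2.resize(c["frame"][120:320,180:440,::-1],None,fx=3,fy=3,interpolation=cv2.INTER_CUBIC))
    for k,x,y,z in(("grey",.6037,.0455,.2055),("red",.625,-.069,.2055),("jar",.782,.221,.095),("gjar",.7505,-.219,.142),("cone",.505,-.3178,.111)):
        m=(np.hypot(X-x,Y-y)<.045)&(abs(Z-z)<.008);q=P[m]
        if len(q)>8: print(n,k,np.round(np.r_[cv2.minEnclosingCircle(q[:,:2].astype(np.float32))[0],np.median(q[:,2])],4),len(q))
E
```

```text
scene grey [0.6018 0.044  0.2059] 198
scene red [ 0.6249 -0.0725  0.2064] 217
scene jar [0.7737 0.2106 0.0963] 112
scene gjar [ 0.7523 -0.2189  0.1428] 313
scene cone [ 0.5025 -0.3208  0.1091] 78
top grey [0.6024 0.0417 0.2056] 326
top red [ 0.6245 -0.069   0.2053] 542
top gjar [ 0.7506 -0.218   0.1416] 581
top cone [ 0.503  -0.3189  0.1093] 83
```

View pics/s9.png

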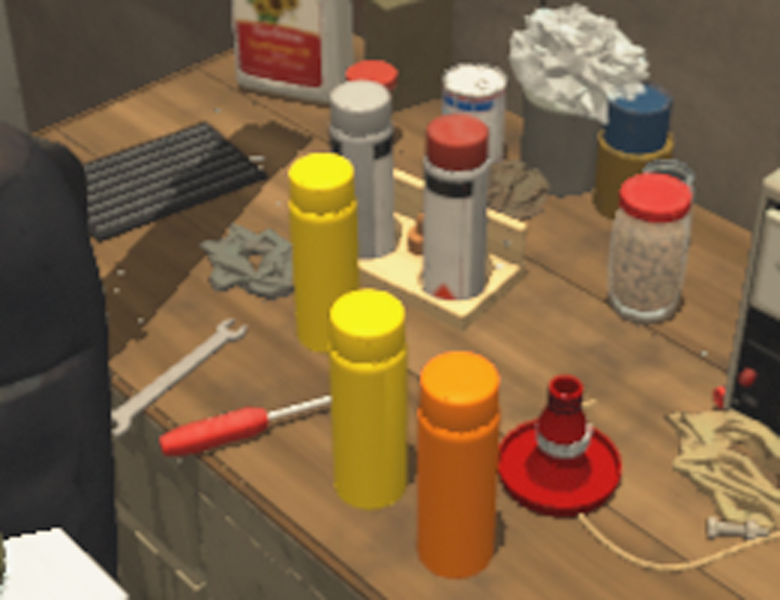

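Both cans stand upright in their own wells, (362,170) and (457,205), the cone sits on the bearing at (565,420), the jars are in place and the gripper is clear. Handing in.

```bash
python3 -c "
from cell import env
print(env.sign_off())"
```

```text
the job is handed in; nothing more can be done
None
```

I handed the job in after about 48 s of robot time: the bearing is on the packer's seat with the cone on top, both cans are back upright in their own wells, and the jars look untouched; the sign-off returned no verdict.

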